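# Slide the survey table into place and hold the plate flush on its slope

## Robot

A 7-joint arm with a two-finger parallel gripper is mounted at the origin on the work surface. World frame = base frame: x ahead of the robot, y to its left, z up, the work surface at z = 0. Lengths are in mm, angles in rad, forces in N, time in s.
With the tool pointing down it reaches from about 400 to 875 mm from the base axis. Payload 19.3 kg.
Tool frame: the origin (TCP) lies at the very end of the fingers, on their centre line; the grasp point (between the pads) lies 19 mm behind it (grip_point_offset is the z of the grasp point in the tool frame, in mm); z points along the fingers, x is the direction in which the jaws open and shut, and the axes are right-handed (so a half turn about z gives the same grasp; the last joint's range is limited). The gripper opens to 85 mm and grips with 20 to 120 N. Pads are 22 mm wide; open, the fingers measure 114 mm over their backs; the gripper's body (76 mm by 85 mm) begins 54 mm behind the grasp point. The pads swing forward as they close: fully open they stand 13 mm farther back than shut.
Start: joints at [1.182, 0.521, -0.036, 1.599, 0.021, 1.021, -0.113], TCP at [195.864, -593.508, 231.291] pointing down, gripper open.
Joint ranges: [-2.91, 2.91], [-0.3, 2.13], [-1.5, 1.42], [0.17, 2.43], [-1.26, 4.41], [0.16, 1.93], [-2.52, 2.52]. Speed limits (rad/s): [1.89, 1.89, 2.39, 2.39, 3.01, 3.01, 3.01].

## Interface

Orientations are given as a 3x3 rotation matrix whose columns are the frame's x, y, z axes.
In Python, from workcell import movep, movel, goto_joints, open_gripper, clamp, wait, inverse_kinematics, read_state, camera, PlanningError, finish_job, grip_point_offset gives the robot as it stands. Calls block until the motion is done:
- movep(position, orientation): joint-space move of the TCP to a pose.
- movel(position, frame=None, max_speed=150, guard=None): straight line of the TCP; frame=None keeps the orientation; max_speed is the mean speed in mm/s. With guard (N) it stops when the force on the tool has changed by that much, and returns True; else False.
- goto_joints(angles): joint-space move.
- open_gripper() and clamp(): open the fingers fully, or close them until they stop; the grip force is fixed at half the most.
- wait(seconds).
- inverse_kinematics(position, orientation): joint angles nearest the present ones, or None.
- read_state(): the state.
- camera(name): name is "scene" or "side" or "wrist"; returns a dict with "image" (384x512x3 uint8, blue, green, red), "range_z" (384x512 float32, mm along the optical axis (not along the pixel's ray), 0 where there is no reading), "fx", "fy", "cx", "cy" (pixels), "dist_coeffs" ([k1, k2, p1, p2, k3] as OpenCV has them; the pictures are not rectified), "cam_to_world" (4x4, takes a point from camera to world coordinates). Camera axes: x right, y up, looking along -z (the intrinsics and any distortion apply to the point x, -y, -z); pixel columns grow to the right and rows downward; lengths in mm; the calibration is good to about 2 mm. A picture is of the moment at which its call begins.
A pose or a line that the arm cannot do raises PlanningError and nothing moves.
- finish_job(): hands the job in, once; it reports no verdict.
The state is a dict: "time": time; "qpos": joint angles; "qvel": joint speeds; "joint_efforts": joint torques, N m; "eef_pos": TCP position; "tool_rot": TCP orientation; "ft_force": force on the tool from outside, world axes, zero at the start; "torque": the same for the moment, N m; "finger_gap": finger opening in mm.
Only numpy, scipy, OpenCV 4.12 (cv2) and the standard library are available. Lean on these libraries where they do the work, as an engineer would, in place of code of your own. Each camera call takes 0.05 s, during which the arm holds its last target.

## Task

On the dental bench, first slide the tilting survey table sideways across the mat, without lifting or tipping it, from the plain ring until its round foot is centred in the ring with the cross-hair. Then pick up the round plate by its handle, tilt it to match the table's sloped face and press it there, centred and flush on both bars, with a light steady push. Finish while still gripping and holding the plate pressed flush: do not let go; leave the other things on the bench undisturbed.

Things in the scene. Friction and masses are not known exactly. Their poses are not given: they have to be found in the camera images.
- stage: the survey table, steel, loose, about 0.9 kg: round foot 100 mm across, 14 mm thick, on the green mat (mat top 3 mm above the work surface). Origin: centre of the foot's underside, z up. A lug on its +y side carries an upright flat fin by which it is slid. A column in the middle carries the tilting top
- stage_fin (a point): point on the upright fin of the survey table, 12 mm below its top, 68 mm from the foot's centre along the stage's +y and 58 mm above the foot's underside. The fin is 12 mm thick along the stage's x, 30 mm wide along its y and reaches from 12 to 70 mm above the foot's underside; free space on both flat sides
- stage_face (a point): centre of the sloped face that the plate must lie on, in the plane of the tops of the two unpressed bars; z is the face's outward normal, -x points down the slope, y runs level along the bars. It lies 16 mm above the hinge line along the normal
- bar_low: lower of the two raised aluminium bars across the sloped face, 8 mm wide, 50 mm long (along the face's y), standing 4 mm proud, 20 mm downhill of the face centre. Each bar sits on its own stiff spring and gives up to 2.5 mm along the face normal (about 1.5 N per mm), then is solid. Origin: centre of its underside
- bar_high: upper of the two bars, same size and springs, 20 mm uphill of the face centre. Origin: centre of its underside
- tilt_top: the round tilting top, 72 mm across, with both bars. It slopes down towards the stage's -x side, 12 to 29 degrees from level, different each time; its hinge is clamped tight and does not move. Origin on the hinge line, 46 mm above the foot's underside; z along the face normal, y level
- plate: the analysing plate, 0.16 kg: round flat steel disc 72 mm across, 5 mm thick, lying loose on the mat with its handle up. Origin: centre of the disc's underside, z along the handle. The black round handle is 20 mm across and reaches from 15 to 57 mm above the underside
- plate_grip (a point): point on the axis of the plate's handle, 38 mm above the disc's underside
- ring_plain: the plain white ring printed on the mat, 112 mm across, where the survey table stands at the start; origin at its centre. It lies left or right
- ring_cross: the other white ring printed on the mat, same size, with a cross-hair inside and four short ticks outside: where the survey table must go; origin at its centre
- cast_a: bystander: pale plaster jaw cast, 55 x 62 x 29 mm, origin at its underside
- cast_b: bystander: reddish jaw cast, 55 x 62 x 29 mm, origin at its underside
- driver: bystander: small screwdriver lying on the mat, about 140 mm long
- brush: bystander: brush lying on the mat, about 160 mm long
- bowl: bystander: rubber mixing bowl, 120 mm across, 65 mm high
- jar: bystander: amber glass jar, 52 mm across, 60 mm high
- articulator: bystander: aluminium articulator with a mounted model, about 100 x 100 x 130 mm
Things that resemble listed ones, but are neither listed nor needed, are in the scene too. What is shaped like the plate but green is not meant.

How it is judged:
By the outcome, as a careful person would: the job done as asked, in the order asked, and still so for the second after the job is handed in, while the arm keeps its last pose, push and grip.
It also fails if it takes over 61 s, if anything falls off the work surface, if the arm or the gripper's body presses on something with over 40 N, if the wrist force passes 120 N, or if a joint passes its speed limit or range.

## Working session

There is one attempt and no reset: what is moved stays moved. The work goes in short steps, each a Python script; the robot and the scene stay as the last script left them, time stands still between calls to the robot, and variables do not carry over. Pictures are saved under pics/ and viewed, and the job is handed in when it is done.

```bash
ls; mkdir -p pics; cat > h.py <<'E'
import numpy as np, cv2
from workcell import *
def snap(name,fn):
    c=camera(name); cv2.imwrite('pics/'+fn,c['image']); np.savez('pics/'+fn[:-4]+'.npz',**c); return c
def load(fn):
    return dict(np.load('pics/'+fn+'.npz'))
def K(c): return np.array([[c['fx'],0,c['cx']],[0,c['fy'],c['cy']],[0,0,1.]],float)
def ray(c,px):
    px=np.asarray(px,float).reshape(-1,1,2)
    u=cv2.undistortPoints(px,K(c),np.asarray(c['dist_coeffs'],float)).reshape(-1,2)
    d=np.c_[u[:,0],-u[:,1],-np.ones(len(u))]
    T=c['cam_to_world']; return T[:3,3],d@T[:3,:3].T
def onplane(c,px,z):
    o,d=ray(c,px); return o+d*((z-o[2])/d[:,2])[:,None]
def cloud(c):
    h,w=c['range_z'].shape; vv,uu=np.mgrid[0:h,0:w]
    o,d=ray(c,np.c_[uu.ravel(),vv.ravel()])
    return (o+d*c['range_z'].reshape(-1,1)).reshape(h,w,3)
def proj(c,P):
    T=c['cam_to_world']; p=(np.atleast_2d(P)-T[:3,3])@T[:3,:3]
    p=p*[1,-1,-1]
    return cv2.projectPoints(p.astype(float),np.zeros(3),np.zeros(3),K(c),np.asarray(c['dist_coeffs'],float))[0].reshape(-1,2)
E
python3 - <<'E'
from h import *
print(grip_point_offset, read_state())
for n in ['scene','side','wrist']:
    c=snap(n,n+'0.png'); print(n,c['fx'],c['dist_coeffs'],c['cam_to_world'].round(2).tolist())
a=[cv2.imread(f'pics/{n}0.png') for n in ['scene','side','wrist']]
for n,i in zip('abc',a): cv2.imwrite(f'pics/{n}.png',cv2.resize(i,(800,600),interpolation=cv2.INTER_CUBIC))
E
```

```text
pics
-18.700000000000003 {'time': 0.0, 'qpos': array([ 1.18176717,  0.52201537, -0.03632354,  1.59997956,  0.02122037,
        1.02109372, -0.11277497]), 'qvel': array([ 1.37898489e-03,  8.20259722e-04,  1.43313381e-03, -1.70845072e-04,
        9.02558592e-05,  3.90715372e-05, -1.55432090e-03]), 'joint_efforts': array([-1.58958674e-04, -9.27098179e+01,  1.98042512e+00, -3.69926548e+01,
        1.80759357e-02,  8.29813740e-03,  8.96698907e-06]), 'eef_pos': array([ 195.76675339, -593.20926845,  230.73512125]), 'tool_rot': array([[ 3.13475438e-01, -9.49596207e-01, -4.39479553e-04],
       [-9.49595664e-01, -3.13475731e-01,  1.01978437e-03],
       [-1.10614954e-03,  9.76505264e-05, -9.99999383e-01]]), 'ft_force': array([-0.92368134, -0.61942285,  0.36878036]), 'torque': array([ 0.0237752 ,  0.04074485, -0.0023467 ]), 'finger_gap': 85.07804648321215}
scene 424.18823667750377 [0.0097835 0.        0.        0.        0.       ] [[0.88, -0.31, 0.35, 902.1], [0.47, 0.61, -0.64, -749.46], [-0.01, 0.72, 0.69, 805.86], [0.0, 0.0, 0.0, 1.0]]
side 408.3169152930076 [-0.06580022  0.          0.          0.          0.        ] [[-0.97, 0.13, -0.23, 309.01], [-0.26, -0.5, 0.83, 758.69], [-0.0, 0.86, 0.51, 563.77], [0.0, 0.0, 0.0, 1.0]]
wrist 321.9977421745993 [-0.08427295  0.          0.          0.          0.        ] [[0.31, 0.9, 0.31, 275.19], [-0.95, 0.3, 0.1, -567.87], [-0.0, -0.33, 0.94, 373.09], [0.0, 0.0, 0.0, 1.0]]
```

View pics/a.png

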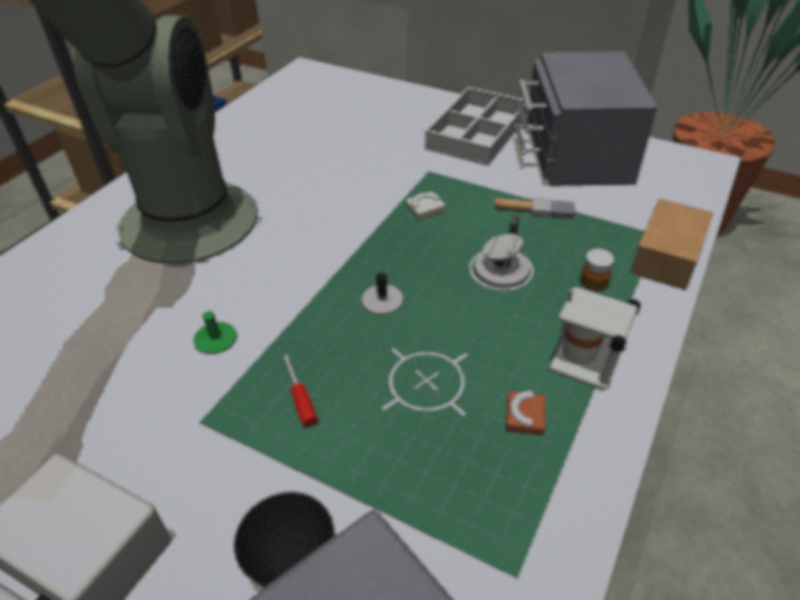

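View pics/b.png

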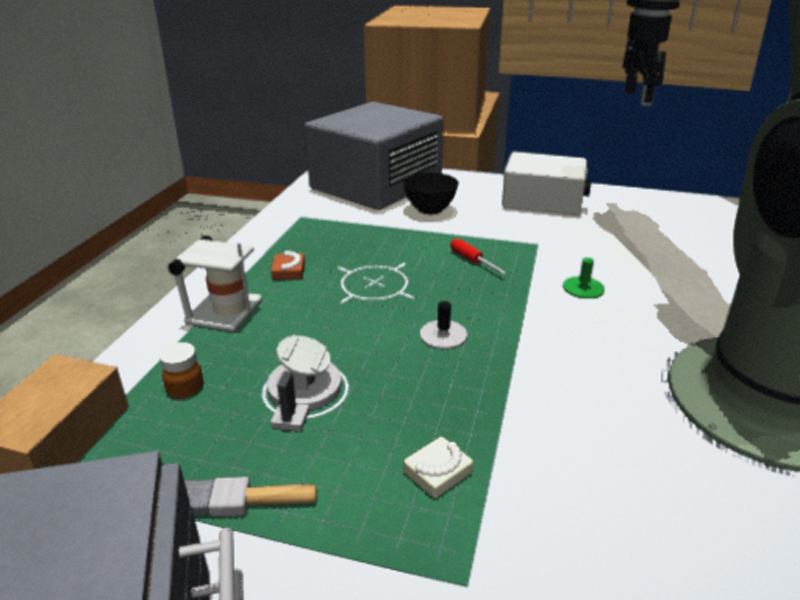

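View pics/c.png

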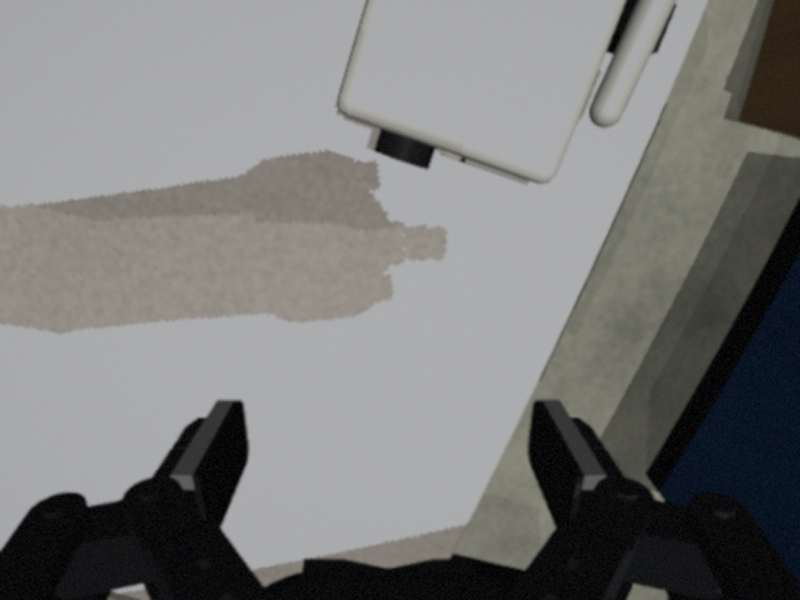

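The views show the following, in 800x600 pixels:
- **Stage:** on the plain ring, scene (500,265) and side (303,385).
- **Cross ring:** scene (427,380) and side (375,283).
- **Plate candidates:** the steel disc with black handle, scene (382,297), matches the description. The green decoy at (215,335) is rejected.
- **Ring candidates:** the ring under the stage at (500,268) is plain. The one at (427,380) has the cross-hair and ticks, so it is the target.

Next I measure their positions.

```bash
python3 - <<'E'
from h import *
for n in ['scene','side']:
    c=load(n+'0'); P=cloud(c); r=c['range_z']
    b=lambda u,v: P[int(v*.64),int(u*.64)].round(0)
    pts={'scene':dict(cross=(427,380),fin=(515,222),plate=(370,303),handle=(382,277),castA=(425,205),castB=(526,412),drv=(300,400),drvtip=(287,357),brush=(520,205),jar=(598,255),art=(600,310),artb=(585,370),box=(675,230)),
     'side':dict(cross=(375,283),fin=(286,377),plate=(435,340),handle=(444,306),castA=(438,450),castB=(288,258),drv=(470,250),brush=(280,494),jar=(180,352),art=(215,255))}[n]
    for k,v in pts.items(): print(n,k,b(*v))
def crop(n,x0,y0,w,h,out):
    i=cv2.imread(f'pics/{n}0.png')[y0:y0+h,x0:x0+w]; s=min(800/w,600/h); return cv2.resize(i,None,fx=s,fy=s,interpolation=cv2.INTER_CUBIC)
a=crop('scene',210,120,160,160,0); b=crop('side',150,150,160,160,0)
a=cv2.resize(a,(400,400));b=cv2.resize(b,(400,400))
cv2.imwrite('pics/crop0.png',np.hstack([a,b]))
E
```

```text
scene cross [ 614. -155.    6.]
scene fin [615. 196.  75.]
scene plate [448. -48.   9.]
scene handle [465. -29.  60.]
scene castA [414. 238.  22.]
scene castB [ 774. -156.   25.]
scene drv [ 475. -292.   29.]
scene drvtip [ 399. -224.   19.]
scene brush [581. 326.  20.]
scene jar [773. 187.  64.]
scene art [822.   2. 115.]
scene artb [825. -31.  15.]
scene box [878. 311.  70.]
side cross [ 608. -148.    5.]
side fin [609. 208.  74.]
side plate [471.  -8.   8.]
side handle [461. -20.  63.]
side castA [413. 232.  26.]
side castB [ 773. -155.   28.]
side drv [ 467. -273.   25.]
side brush [564. 337.  21.]
side jar [774. 183.  62.]
side art [814.   8. 112.]
```

View pics/crop0.png

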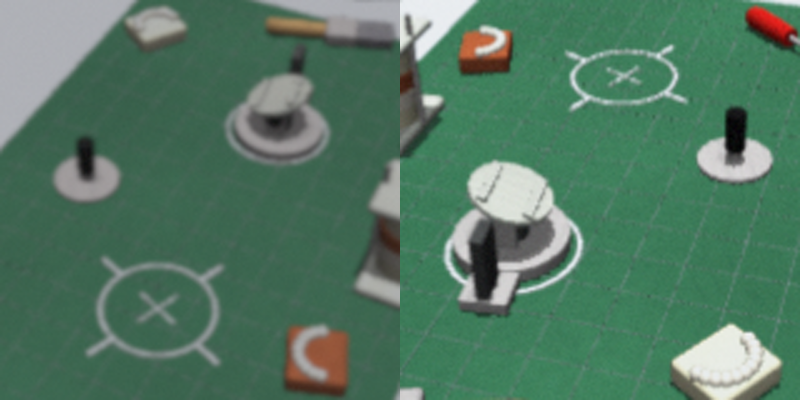

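```bash
cat >> h.py <<'E'
from scipy.optimize import least_squares
def circfit(P,R=None,w=None):
    P=np.asarray(P)[:,:2]; m=P.mean(0)
    f=lambda p: np.hypot(P[:,0]-p[0],P[:,1]-p[1])-(R if R else p[2])
    s=least_squares(f,[m[0],m[1]]+([] if R else [np.ptp(P[:,0])/2]),loss='soft_l1',f_scale=1.0)
    return s.x, np.sqrt(np.mean(f(s.x)**2)), f(s.x)
def whitemask(c,thr=None):
    hsv=cv2.cvtColor(c['image'],cv2.COLOR_BGR2HSV)
    return hsv
def ringfit(c,approx,rmax=56,band=8,z=3,dbg=False):
    """fit the white ring line near approx, on plane z"""
    h,w=c['range_z'].shape; vv,uu=np.mgrid[0:h,0:w]
    X=onplane(c,np.c_[uu.ravel(),vv.ravel()],z)[:,:2]
    img=c['image'].reshape(-1,3).astype(float); sat=img.max(1)-img.min(1); red=img[:,2]
    cen=np.array(approx,float)
    for it in range(6):
        r=np.hypot(*(X-cen).T); a=np.arctan2(*(X-cen).T[::-1])
        sel=(abs(r-rmax)<band)
        base=np.median(red[sel]); wgt=np.clip(red-base-15,0,None)*sel
        # exclude ticks: per angular bin centroid
        bins=((a+np.pi)/(2*np.pi)*72).astype(int).clip(0,71); pts=[]
        for k in range(72):
            q=(bins==k)&(wgt>0)
            if q.sum()>=2: 
                pts.append(np.average(X[q],axis=0,weights=wgt[q]))
        x,rms,res=circfit(np.array(pts)); cen=x[:2]
    return x,rms,len(pts)
E
python3 - <<'E'
from h import *
for n,ap in [('scene',(612,-152)),('side',(612,-152))]:
    c=load(n+'0'); 
    x=ringfit(c,ap); print(n,x)
    # handle of plate, top: black mask
    hsv=cv2.cvtColor(c['image'],cv2.COLOR_BGR2HSV)
    P=cloud(c)
    for nm,(x,y),R in [('plate',(461,-25),50),('stage',(595,150),100)]:
        sel=(np.hypot(P[...,0]-x,P[...,1]-y)<R)&(P[...,2]<150)&(P[...,2]>-20)
        v,u=np.nonzero(sel); print(nm,u.min(),u.max(),v.min(),v.max())
E
```

```text
scene (array([ 612.09753158, -153.47257516,   56.2816287 ]), np.float64(0.8908070283557665), 69)
plate 227 262 174 204
stage 280 349 137 193
side (array([ 613.12986984, -156.76764051,   56.49205777]), np.float64(1.131355865703985), 53)
plate 263 304 192 227
stage 156 251 214 286
```

```bash
cat >> h.py <<'E'
def grow(c,approx,z,R,band=6):
    """fit outer edge (gradient) of a circle of radius R at height z near approx: radial intensity-of-'greenness' edge"""
    img=cv2.GaussianBlur(c['image'],(3,3),0).astype(np.float32); g=img[...,1]-img[...,2]   # green mat: high
    cen=np.array(approx,float)
    for it in range(5):
        pts=[];rs=np.arange(R-band,R+band+.1,.5)
        for a in np.arange(0,2*np.pi,np.pi/45):
            W=np.c_[cen[0]+rs*np.cos(a),cen[1]+rs*np.sin(a),np.full(len(rs),z)]
            p=proj(c,W).astype(np.float32)
            if p.min()<1 or p[:,0].max()>510 or p[:,1].max()>382: continue
            s=cv2.remap(g,p[:,0].reshape(1,-1),p[:,1].reshape(1,-1),cv2.INTER_LINEAR)[0]
            d=np.gradient(s); k=d[1:-1].argmax()+1
            if d[k]*2>3 and s[max(0,k-6):k].min()<12: pts.append(W[k,:2])
        pts=np.array(pts)
        if len(pts)<10: return None
        x,rms,res=circfit(pts,R); 
        good=abs(res)<2
        if good.sum()>10: x,rms,res=circfit(pts[good],R)
        cen=x
    return x,rms,good.sum(),len(pts)
E
python3 - <<'E'
from h import *
for n in ['scene','side']:
    c=load(n+'0')
    print(n,'plate',grow(c,(461,-25),8,36))
    for ap in [(590,145),(600,135),(600,150)]: print('foot',grow(c,ap,17,50),'ring',ringfit(c,ap))
    P=cloud(c); img=c['image'].astype(int)
    dark=(img.max(2)<70)&(np.hypot(P[...,0]-612,P[...,1]-200)<30)&(P[...,2]>30)
    print('fin',dark.sum(),P[dark].mean(0), np.median(P[dark],0))
    print(onplane(c,{'scene':[[515*.64,220*.64]],'side':[[285*.64,372*.64]]}[n],73))
E
```

```text
scene plate (array([464.11991671, -30.23245053]), np.float64(1.0682509248737815), np.int64(57), 79)
foot None ring (array([602.68117568, 164.18992551,  53.766913  ]), np.float64(1.6677487079425328), 39)
foot None ring (array([605.07919672, 162.09286463,  52.96729553]), np.float64(1.76101526339877), 43)
foot None ring (array([603.08428923, 165.66052027,  53.63338925]), np.float64(1.7187084905745083), 40)
fin 37 [613.92773971 200.22010182  62.2485819 ] [614.91510087 195.89548074  62.02710704]
[[614.05619796 204.98756917  73.        ]]
side plate (array([461.20265885, -23.3999256 ]), np.float64(1.009494652622202), np.int64(47), 59)
foot None ring (array([616.50872207, 145.14818491,  55.65106938]), np.float64(1.8091802377224147), 65)
foot None ring (array([616.78655273, 144.05977968,  56.07817133]), np.float64(1.9256493831581072), 69)
foot None ring (array([616.54383565, 145.0579451 ,  55.72869711]), np.float64(1.976667164137691), 67)
fin 175 [606.93257733 215.8391923   51.82152085] [606.12511447 220.31407958  51.79724086]
[[613.95417231 198.7124599   73.        ]]
```

```bash
cat >> h.py <<'E'
def frame(z,x):
    z=np.array(z,float);z/=np.linalg.norm(z);x=np.array(x,float);x-=z*(x@z);x/=np.linalg.norm(x)
    return np.c_[x,np.cross(z,x),z]
E
python3 - <<'E'
from h import *
def t(*a):
    q=inverse_kinematics(*a); return None if q is None else np.round(q,2)
for sx in (1,-1):
    R=frame([0,0,-1],[sx,0,0])
    for p in [(613,205,160),(613,205,42),(612,-87,42),(612,-87,150)]: print(sx,p,t(p,R))
for x in ([0,1,0],[0,-1,0],[1,0,0],[-1,0,0]):
    print(x,t((462,-27,22),frame([0,0,-1],x)),t((462,-27,150),frame([0,0,-1],x)))
    for th in (12,29):
        s,c=np.sin(np.radians(th)),np.cos(np.radians(th)); print(th,t((612-16*s-19*s,-155,85),frame([s,0,-c],x)),t((592,-155,185),frame([s,0,-c],x)))
E
```

```text
1 (613, 205, 160) [ 0.08  0.75 -0.79  1.58  0.58  1.07 -0.87]
1 (613, 205, 42) [-0.07  0.84 -0.53  1.64  0.55  0.81 -0.85]
1 (612, -87, 42) [ 0.37  0.8  -0.48  1.72  0.51  0.75 -0.37]
1 (612, -87, 150) [ 0.42  0.66 -0.56  1.67  0.41  0.93 -0.3 ]
-1 (613, 205, 160) [ 0.29  0.98 -1.28  1.56  0.96  1.33  2.03]
-1 (613, 205, 42) [ 0.29  1.18 -1.28  1.62  1.18  1.29  1.92]
-1 (612, -87, 42) [-0.34  0.86  0.6   1.76 -0.69  0.74 -2.52]
-1 (612, -87, 150) [-0.48  0.78  0.85  1.72 -0.7   0.97 -2.5 ]
[0, 1, 0] [ 0.4   0.71 -0.62  2.13  0.81  0.55  0.74] [ 0.57  0.5  -0.82  2.06  0.51  0.79  1.  ]
12 [ 0.68  0.73 -0.72  1.87  0.8   0.61  1.07] [ 0.72  0.56 -0.75  1.83  0.54  0.73  1.28]
29 [ 0.98  0.85 -1.07  2.11  1.7   0.57  0.33] [ 1.02  0.62 -1.09  2.07  1.2   0.49  0.71]
[0, -1, 0] [-0.01  0.64 -0.07  2.15  0.13  0.36 -1.76] [ 0.16  0.4  -0.28  2.08  0.17  0.68 -1.81]
12 [ 0.25  0.63 -0.1   1.89  0.06  0.42 -1.45] [ 0.31  0.47 -0.18  1.86  0.08  0.62 -1.47]
29 [0.07 0.61 0.19 2.16 4.19 0.23 0.68] [ 0.25  0.4  -0.04  2.1  -0.54  0.17 -0.84]
[1, 0, 0] [ 0.23  0.66 -0.4   2.14  0.58  0.45 -0.62] [ 0.38  0.44 -0.57  2.07  0.35  0.73 -0.41]
12 [ 0.51  0.67 -0.48  1.88  0.55  0.5  -0.3 ] [ 0.59  0.51 -0.57  1.84  0.39  0.68 -0.17]
29 [ 0.98  0.85 -1.07  2.11  1.7   0.57 -1.24] [ 0.57  0.42 -0.45  2.09  0.45  0.19 -0.22]
[-1, 0, 0] [-0.38  0.7   0.42  2.17 -0.72  0.41 -2.51] [-0.87  0.79  1.23  2.13 -0.95  0.96 -2.23]
12 [-0.03  0.65  0.29  1.91 -0.51  0.44 -2.51] [-0.22  0.53  0.56  1.88 -0.54  0.66 -2.49]
29 [ 0.7   0.67 -0.64  2.13  1.81  0.26  1.65] [ 0.16  0.4   0.07  2.11 -0.76  0.19 -2.21]
```

```bash
python3 - <<'E'
from h import *
movep([613,205,220],frame([0,0,-1],[1,0,0]))
s=read_state(); print(s['time'],s['eef_pos'],s['qpos'].round(2))
c=snap('wrist','w1.png'); cv2.imwrite('pics/w1b.png',cv2.resize(c['image'],(800,600),interpolation=cv2.INTER_CUBIC))
E
```

```text
3.3 [613.2984761  204.15626997 219.92016756] [ 0.12  0.7  -0.88  1.52  0.57  1.19 -0.85]
```

View pics/w1b.png

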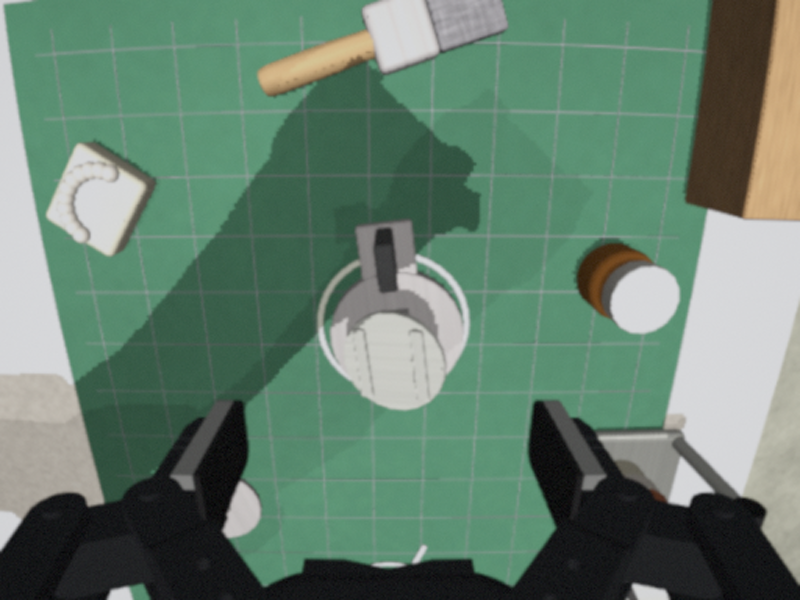

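The stage is clear here at (400,320). The fin top is at about (383,240), the lug is at (385,245), and the ring is visible around the foot. I take the fin and foot geometry from this view.

```bash
python3 - <<'E'
from h import *
c=load('w1'); img=c['image']
i=img[130:270,190:310]; cv2.imwrite('pics/w1c.png',cv2.resize(i,(600,700)[:0] or None,fx=4.2,fy=4.2,interpolation=cv2.INTER_CUBIC))
print('ring',ringfit(c,(615,145)))
g=img.astype(int); dark=((g.max(2)<60)).astype(np.uint8); dark[:, :230]=0; dark[:,262:]=0; dark[:140]=0; dark[192:]=0
n,l,st,ce=cv2.connectedComponentsWithStats(dark); print(st,ce)
E
```

```text
ring (array([615.42138364, 144.76998451,  54.99666318]), np.float64(1.0932904508181234), 64)
[[     0      0    512    384 196470]
 [   240    146     12     21    126]
 [   251    168      2      4      6]
 [   243    179      1      1      1]
 [   252    179      1      1      1]
 [   250    180      1      1      1]
 [   251    182      2      1      2]
 [   252    184      1      1      1]] [[255.50652008 191.52553062]
 [245.78571429 153.23809524]
 [251.5        169.5       ]
 [243.         179.        ]
 [252.         179.        ]
 [250.         180.        ]
 [251.5        182.        ]
 [252.         184.        ]]
```

View pics/w1c.png

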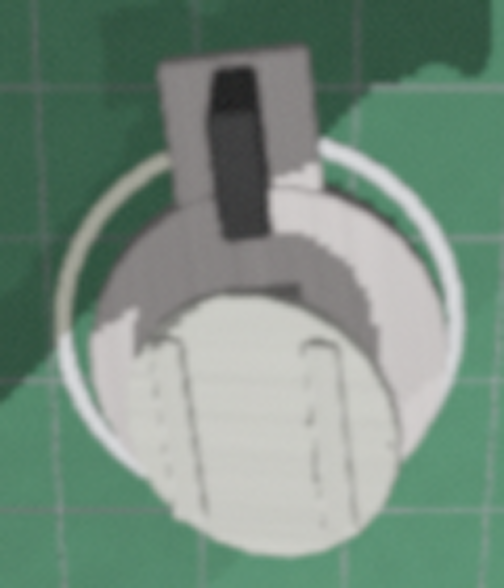

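```bash
python3 - <<'E'
from h import *
c=load('w1')
f=lambda p: np.array(p)/4.2+[190,130]-0.4
t=onplane(c,f([[213,112],[262,110],[270,237],[225,240]]),73); print(t.round(1), t.mean(0))
print(np.linalg.norm(t[0]-t[1]),np.linalg.norm(t[0]-t[3]),np.linalg.norm(t[1]-t[2]))
d=(t[0]+t[1]-t[2]-t[3])[:2]; d/=np.linalg.norm(d); print('ydir',d,np.degrees(np.arctan2(-d[0],d[1])),'foot from fin',t.mean(0)[:2]-68*d)
L=onplane(c,f([[160,65],[308,47],[322,190],[178,205]]),15); print(L.round(1))
for a,b in ((0,3),(1,2)):
    e=(L[a]-L[b])[:2]; print('lug side yaw',np.degrees(np.arctan2(-e[0],e[1])))
e=(L[1]-L[0])[:2]; print('lug end',np.degrees(np.arctan2(e[1],e[0])),np.linalg.norm(e))
# plane of tilt top
P=cloud(c); img=c['image'].astype(int)
# foot right edge points
R=onplane(c,f([[442,300],[447,325],[445,350],[430,415],[412,260],[380,222],[92,345],[103,415],[125,465]]),17); 
print(circfit(R,50))
m=(np.hypot(P[...,0]-612,P[...,1]-142)<30)&(P[...,2]>45); print(m.sum())
Q=P[m]; 
for _ in range(4):
    A=np.c_[Q[:,:2],np.ones(len(Q))]; s=np.linalg.lstsq(A,Q[:,2],rcond=None)[0]; r=Q[:,2]-A@s; Q=Q[abs(r)<2.5*r.std()]
n=np.array([-s[0],-s[1],1]);n/=np.linalg.norm(n); print('normal',n,'tilt',np.degrees(np.arccos(n[2])),'dir',np.degrees(np.arctan2(n[1],n[0])),r.std(), len(Q))
E
```

```text
[[605.4 222.8  73. ]
 [616.1 223.2  73. ]
 [617.9 194.1  73. ]
 [607.8 193.4  73. ]] [611.79592088 208.3631294   73.        ]
10.689387613133826 29.45095681506406 29.1433313331801
ydir [-0.07383018  0.99727083] 4.234010330564023 foot from fin [616.81637328 140.54871311]
[[590.3 222.2  15. ]
 [628.5 226.9  15. ]
 [632.8 188.5  15. ]
 [594.3 184.4  15. ]]
lug side yaw 6.0929280323864745
lug side yaw 6.319357724373179
lug end 6.9270148220705385 38.54745996209846
(array([618.47665189, 139.66748775]), np.float64(1.0497252203306207), array([ 0.90695094,  0.44518938, -0.8150821 , -1.36778393, -1.03716635,
        0.3488212 , -1.20621834, -0.95214115,  1.67404789]))
2346
normal [-0.34173848 -0.03534814  0.93913009] tilt 20.09402443310918 dir -174.09454240244216 1.8728785564557857 2339
```

```bash
python3 - <<'E'
from h import *
a=np.radians(6.0); R=frame([0,0,-1],[np.cos(a),np.sin(a),0])
movep([611.6,208.5,110],R); 
print(read_state()['eef_pos'])
hit=movel([611.6,208.5,42.5],max_speed=120,guard=8)
s=read_state(); print(hit,s['time'],s['eef_pos'],s['ft_force'])
c=snap('wrist','w2.png'); cv2.imwrite('pics/w2b.png',cv2.resize(c['image'],(800,600),interpolation=cv2.INTER_CUBIC))
E
```

```text
[611.99822473 208.86657808 111.03041221]
False 4.5833 [611.879515   208.80585444  43.06731694] [-0.15303232  0.77342462  0.87025274]
```

View pics/w2b.png

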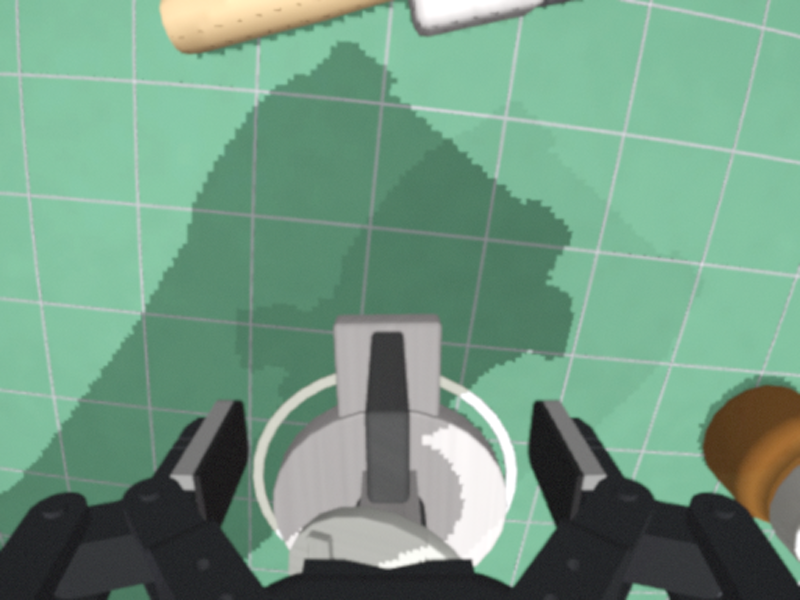

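```bash
python3 - <<'E'
from h import *
clamp(); s=read_state(); print(s['time'],s['eef_pos'],s['ft_force'],s['torque'],s['finger_gap'])
p=s['eef_pos']
E
```

```text
5.3 [611.84679217 208.5918273   42.68930029] [ 1.28762937 -0.51295869  2.64411255] [-0.06803835 -0.26922205  0.12227465] 10.909496473717741
```

```bash
python3 - <<'E'
from h import *
movel([609.5,108.5,42.3],max_speed=70)
s=read_state(); print(s['time'],s['eef_pos'],s['ft_force'],s['torque'])
E
```

```text
6.875 [609.57028745 109.41419312  42.68584422] [0.37263772 3.31094043 5.1875869 ] [0.72418259 0.01723756 0.00594393]
```

```bash
python3 - <<'E'
from h import *
movel([605.9,-85.5,42.3],max_speed=80)
s=read_state(); print(s['time'],s['eef_pos'],s['ft_force'],s['torque'])
ims=[]
for n in ['scene','side','wrist']:
    c=snap(n,n+'3.png'); 
    if n!='wrist':
        u,v=proj(c,[[612,-155,10]])[0].astype(int); i=c['image'][v-50:v+50,u-50:u+50]; ims.append(cv2.resize(i,(400,400),interpolation=cv2.INTER_CUBIC)); print(u,v)
    else: cv2.imwrite('pics/w3b.png',cv2.resize(c['image'],(800,600),interpolation=cv2.INTER_CUBIC))
cv2.imwrite('pics/c3.png',np.hstack(ims))
E
```

```text
9.45 [606.13483988 -84.13971822  42.69567642] [1.05137073 7.41711098 5.95931157] [ 1.24805227e+00 -8.41481700e-04  3.24022250e-02]
272 241
239 177
```

View pics/c3.png

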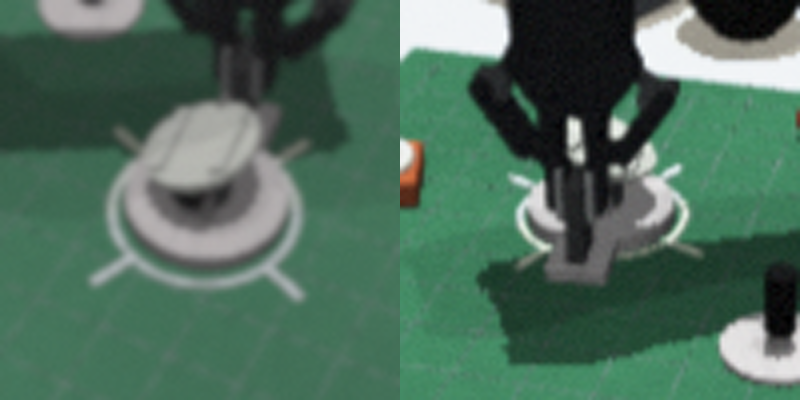

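View pics/w3b.png

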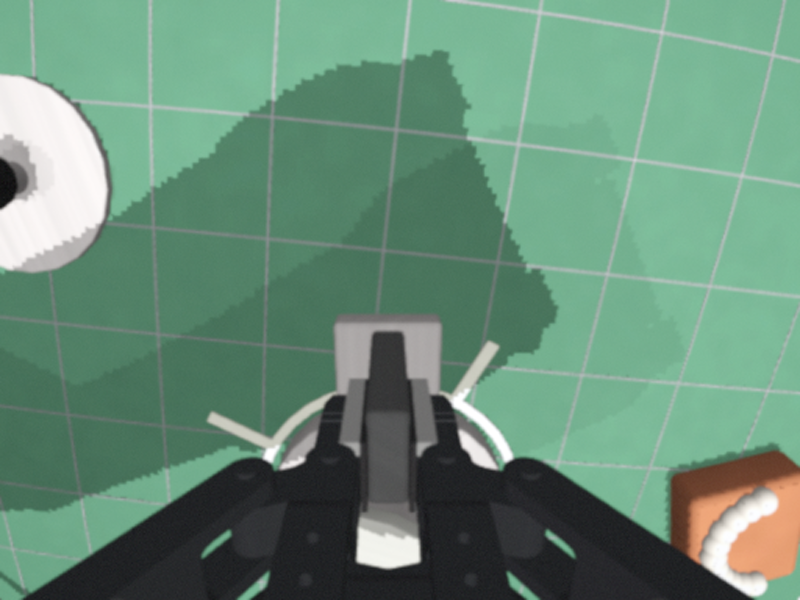

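```bash
python3 - <<'E'
from h import *
c=load('scene3'); i=c['image'][215:290,235:335]
cv2.imwrite('pics/c3z.png',cv2.resize(cv2.convertScaleAbs(i,alpha=1.5),None,fx=8,fy=8,interpolation=cv2.INTER_CUBIC))
x=ringfit(c,(612,-153.5)); print(x)
c0=load('scene0'); print(ringfit(c0,(612,-153.5)))
E
```

```text
(array([ 613.38067396, -157.19447894,   54.73854306]), np.float64(1.703725957236536), 37)
(array([ 612.09753158, -153.47257516,   56.2816287 ]), np.float64(0.8908070283557665), 69)
```

View pics/c3z.png

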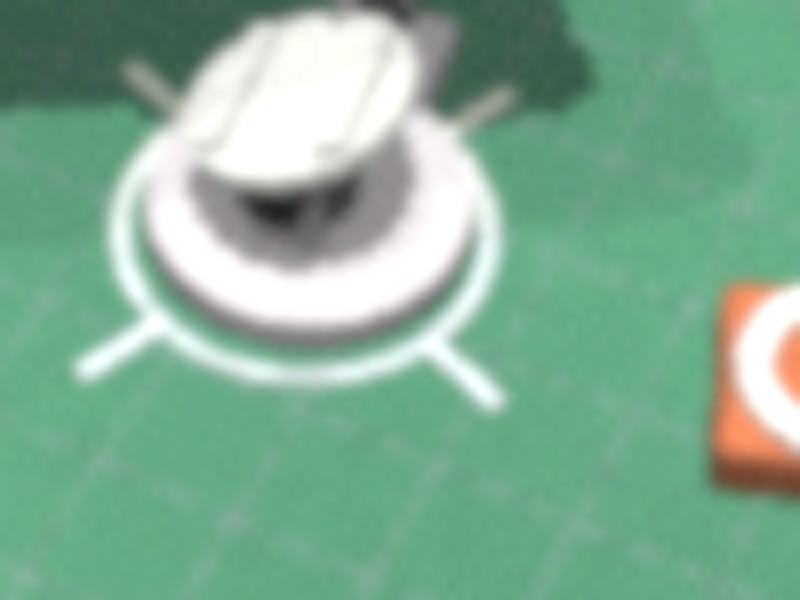

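```bash
cat >> h.py <<'E'
def nearedge(c,cen0,z,R,angs,lo,hi,chan=lambda m:m[...,1]-m[...,2],fixR=True,it=4):
    g=chan(cv2.GaussianBlur(c['image'],(3,3),0).astype(np.float32)); cen=np.array(cen0,float)
    for _ in range(it):
        rs=np.arange(R-lo,R+hi+.01,.5); pts=[];gr=[]
        for a in np.radians(angs):
            W=np.c_[cen[0]+rs*np.cos(a),cen[1]+rs*np.sin(a),np.full(len(rs),z)]
            p=proj(c,W).astype(np.float32)
            s=cv2.remap(g,p[:,:1],p[:,1:],cv2.INTER_LINEAR)[:,0]; d=np.gradient(s)
            k=d.argmax(); 
            if 0<k<len(rs)-1:
                q=(d[k-1]-d[k+1])/(2*(d[k-1]-2*d[k]+d[k+1])+1e-9)
                pts.append(cen+(rs[k]+.5*q)*np.array([np.cos(a),np.sin(a)])); gr.append(d[k])
        pts=np.array(pts); x,rms,res=circfit(pts,R if fixR else None)
        cen=x[:2]
    return x,rms,len(pts),np.median(gr)
E
python3 - <<'E'
from h import *
c=load('scene3')
for c0 in [(612,-153.5),(613,-150),(610,-151)]:
    print(nearedge(c,c0,3,50,np.arange(-130,5,5),5,3.5))
# ring outer edge/inner on same arc: 'ring line outer edge' radius ~57
for nm in ['scene0','scene3']:
    print(nm,nearedge(load(nm),(612,-153.5),3,57.5,np.r_[-95:-20:5,-130:-110:5],4,4,fixR=True),nearedge(load(nm),(612,-153.5),3,57.5,np.r_[-95:-20:5,-130:-110:5],4,4,fixR=False))
E
```

```text
(array([ 610.39527293, -148.28992779]), np.float64(0.8044118871542967), 27, np.float32(2.2998047))
(array([ 610.38577161, -148.2381524 ]), np.float64(0.9759118850761679), 27, np.float32(2.2363281))
(array([ 610.47759055, -148.2954779 ]), np.float64(0.8767624354642927), 27, np.float32(2.284668))
scene0 (array([ 612.71600604, -157.68536298]), np.float64(1.1238929639439927), 18, np.float32(1.8156738)) (array([ 612.33343089, -155.88897223,   59.30357128]), np.float64(0.9665400989569436), 19, np.float32(1.8745117))
scene3 (array([ 611.8713812 , -157.95671521]), np.float64(0.968265375266029), 18, np.float32(2.059082)) (array([ 612.67751016, -156.76028585,   58.58275131]), np.float64(1.0761345823048247), 19, np.float32(2.0546875))
```

```bash
python3 - <<'E'
from h import *
for n,y0 in (('w2',230),('wrist3',215)):
    c=load(n); i=c['image'][y0:y0+120,160:340]
    cv2.imwrite(f'pics/z_{n}.png',cv2.resize(cv2.convertScaleAbs(i,alpha=1.),None,fx=4.4,fy=4.4,interpolation=cv2.INTER_CUBIC))
E
```

```text
(no output)
```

View pics/z_w2.png

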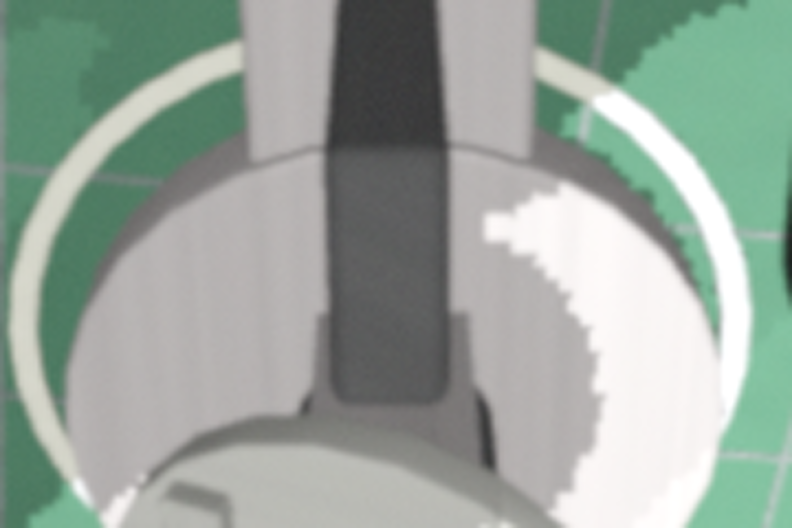

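View pics/z_wrist3.png

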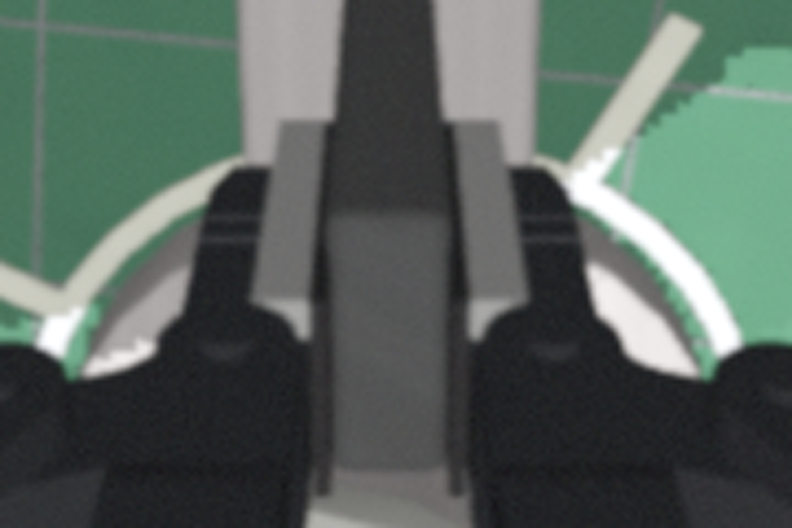

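```bash
python3 - <<'E'
from h import *
def f(p,y0): return np.array(p,float)/4.4+[160,y0]-0.39
c=load('w2')
fb=f([[95,300],[130,240],[175,185],[240,138],[565,138],[640,190],[680,235],[705,280]],230)
ft=f([[68,360],[85,310],[140,240],[250,163],[450,148],[530,163],[640,235],[700,310],[720,360]],230)
ro=f([[10,310],[30,225],[80,140],[150,80],[240,42],[540,47],[650,105],[720,195],[750,290]],230)
ri=f([[38,310],[55,240],[100,160],[165,103],[240,68],[540,75],[600,105],[690,195],[722,290]],230)
F=[circfit(onplane(c,fb,3),50)[:2],circfit(onplane(c,ft,17),50)[:2],circfit(onplane(c,ft,17))[:2]]
print('w2 foot',F)
for r in (ro,ri): print('ring',circfit(onplane(c,r,3))[:2])
c=load('wrist3')
fb=f([[580,208],[640,255],[680,300],[708,345],[190,218],[140,262],[100,305],[82,340]],215)
ro=f([[590,175],[660,225],[705,275],[738,330],[235,160],[180,180],[120,225],[75,275],[40,330]],215)
ri=f([[580,200],[640,245],[680,290],[712,335],[215,190],[160,225],[110,270],[72,335]],215)
print('w3 foot',circfit(onplane(c,fb,3),50)[:2])
for r,R in ((ro,56),(ri,None)): print('ring',circfit(onplane(c,r,3))[:2],circfit(onplane(c,r,3),56 if R else 53)[:2])
E
```

```text
w2 foot [(array([620.76764674, 138.67593454]), np.float64(0.3279920119457423)), (array([618.84143707, 140.11152516]), np.float64(0.5288561271913114)), (array([618.69800174, 141.279634  ,  49.1569194 ]), np.float64(0.3989101429642253))]
ring (array([616.68996138, 143.78998989,  58.57494155]), np.float64(0.29118270316378))
ring (array([616.69690569, 144.11770589,  54.16254438]), np.float64(0.18404076189860782))
w3 foot (array([ 613.02427155, -152.0038976 ]), np.float64(0.7459818303331452))
ring (array([ 613.03902659, -156.3447816 ,   58.58446566]), np.float64(0.25054329067930625)) (array([ 612.75090909, -152.76207925]), np.float64(0.7602054591753488))
ring (array([ 612.82345343, -155.18980736,   53.68096879]), np.float64(0.28952273616607693)) (array([ 612.71325095, -154.23394819]), np.float64(0.34687433904929804))
```

```bash
python3 - <<'E'
from h import *
movel([606.2,-89.6,42.3],max_speed=40); wait(0.2)
s=read_state(); print(s['time'],s['eef_pos'],s['ft_force'],s['torque'])
for n in ['scene','side','wrist']:
    c=snap(n,n+'4.png')
c=load('scene4'); i=c['image'][215:290,235:335]
cv2.imwrite('pics/c4z.png',cv2.resize(cv2.convertScaleAbs(i,alpha=1.5),None,fx=8,fy=8,interpolation=cv2.INTER_CUBIC))
print(nearedge(c,(612,-153.5),3,50,np.arange(-130,5,5),5,3.5))
c=load('wrist4'); i=c['image'][215:335,160:340]
cv2.imwrite(f'pics/z_wrist4.png',cv2.resize(i,None,fx=4.4,fy=4.4,interpolation=cv2.INTER_CUBIC))
E
```

```text
10.05 [606.45860996 -88.63262604  42.70040128] [-0.50588792  5.16114966  6.17805134] [ 0.84027684 -0.06765546  0.05294556]
(array([ 610.77890297, -151.51322386]), np.float64(0.6711837575845211), 27, np.float32(1.4082031))
```

View pics/c4z.png

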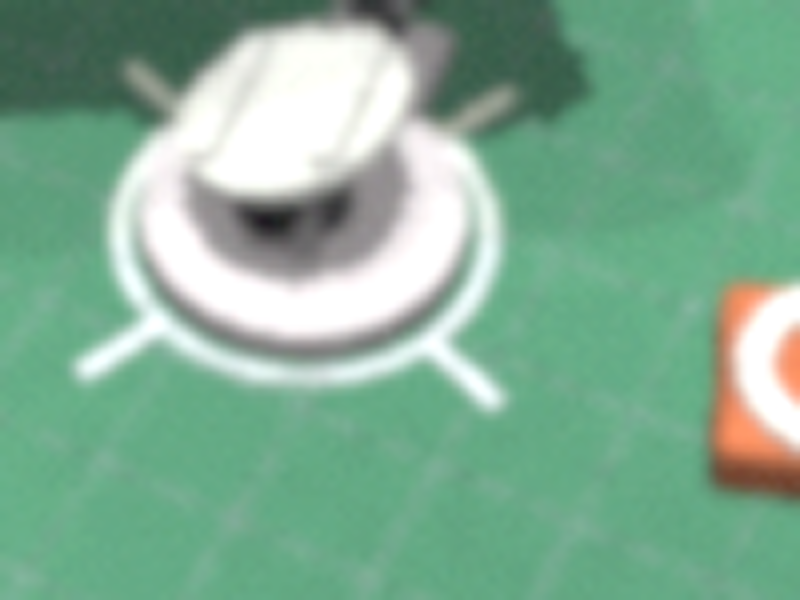

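View pics/z_wrist4.png

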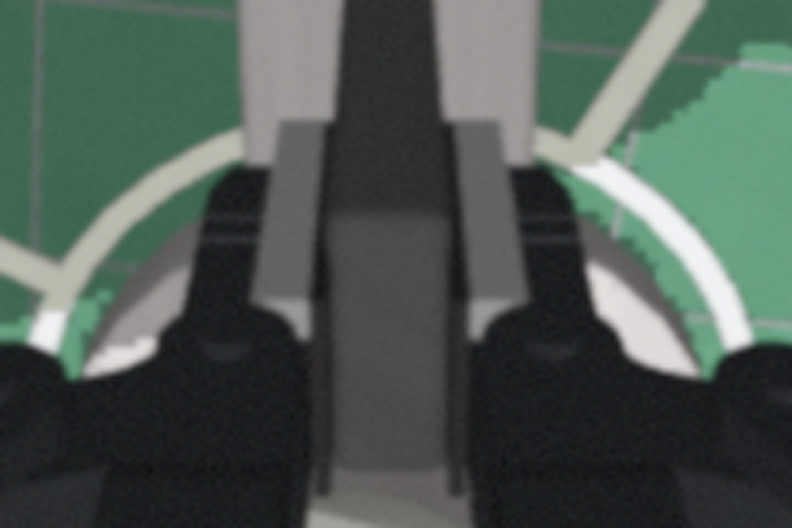

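```bash
python3 - <<'E'
from h import *
def f(p,y0): return np.array(p,float)/4.4+[160,y0]-0.39
c=load('wrist4')
fb=f([[580,205],[620,238],[655,275],[700,340],[190,218],[145,258],[105,305],[82,345]],215)
ro=f([[600,155],[650,190],[700,240],[735,290],[752,335],[240,128],[180,155],[110,210],[60,270],[38,318]],215)
ri=f([[540,155],[570,168],[640,215],[690,270],[722,335],[240,155],[190,178],[130,225],[80,285],[58,335]],215)
print('foot',circfit(onplane(c,fb,3),50))
print('ring',circfit(onplane(c,ro,3),58.4)[:2],circfit(onplane(c,ri,3),54)[:2],circfit(onplane(c,ro,3))[:2],circfit(onplane(c,ri,3))[:2])
c=load('scene4'); g=lambda p: np.array(p,float)/8+[235,215]-.44
fb=g([[150,262],[175,300],[215,332],[260,350],[300,356],[350,350],[400,332],[440,300],[465,265]])
ri=g([[131,240],[150,290],[185,325],[240,352],[300,363],[360,358],[410,340],[450,308],[478,250]])
ro=g([[108,235],[130,290],[180,348],[240,377],[305,386],[370,380],[430,355],[480,300],[502,240]])
print('scene foot',circfit(onplane(c,fb,3),50)[:2],'ring',circfit(onplane(c,ro,3),58.4)[:2],circfit(onplane(c,ri,3),54)[:2])
E
```

```text
foot (array([ 613.27093793, -156.83921961]), np.float64(0.47469183502985873), array([ 0.37032724, -0.24112251, -0.37912559,  0.74412585, -0.14466804,
       -0.44226659,  0.10947672,  0.82547148]))
ring (array([ 613.10480711, -156.35262738]), np.float64(0.17448425870426876)) (array([ 612.8118513 , -155.77298745]), np.float64(0.09857159236284618)) (array([ 613.09653616, -156.22821243,   58.31283426]), np.float64(0.17242733174959468)) (array([ 612.84312405, -156.0282596 ,   54.19002906]), np.float64(0.0792483973060146))
scene foot (array([ 611.99357138, -151.78450131]), np.float64(0.3803321033902457)) ring (array([ 613.53677802, -154.676513  ]), np.float64(0.8090756996070457)) (array([ 611.51692704, -151.19304805]), np.float64(0.3799093355270439))
```

```bash
python3 - <<'E'
from h import *
open_gripper(); s=read_state(); print(s['time'],s['eef_pos'],s['ft_force'],s['finger_gap'])
p=s['eef_pos']; movel([p[0],p[1],105],max_speed=120)
movel([p[0],p[1]-5,225],max_speed=200)
wait(.15)
s=read_state(); print(s['time'],s['eef_pos'],s['ft_force'])
for n in ['scene','wrist']: snap(n,n+'5.png')
c=load('scene5'); i=c['image'][215:290,235:335]
a=cv2.resize(cv2.convertScaleAbs(i,alpha=1.5),None,fx=8,fy=8,interpolation=cv2.INTER_CUBIC); cv2.imwrite('pics/z_scene5.png',a)
c=load('wrist5'); cv2.imwrite('pics/w5b.png',cv2.resize(c['image'],(800,600),interpolation=cv2.INTER_CUBIC))
E
```

```text
10.9083 [606.18034047 -89.61570456  42.28082786] [-0.74853217  0.65760851  0.74842858] 85.62407190764365
12.4833 [605.67386823 -94.53479804 223.61654949] [-0.20420825 -0.76164461 -0.63420672]
```

View pics/w5b.png

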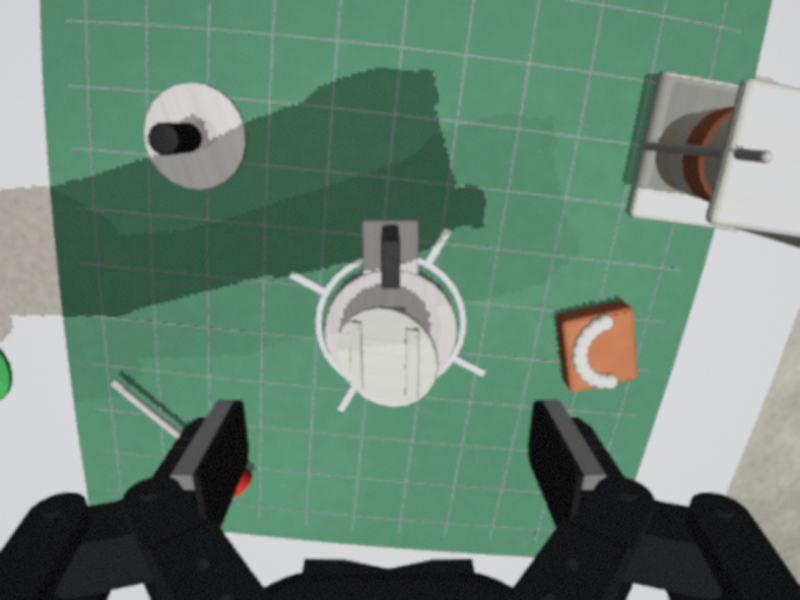

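View pics/z_scene5.png

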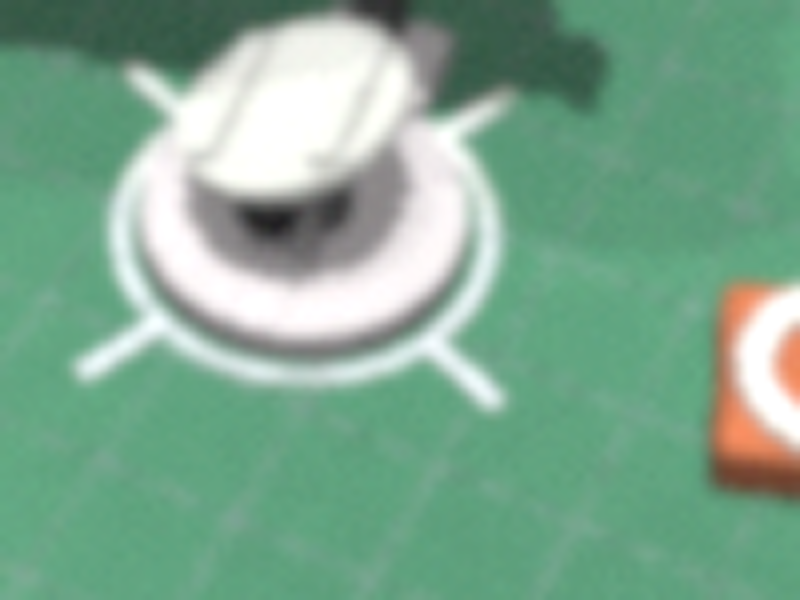

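The stage stands in the cross ring: wrist (390,320), with the fin at (390,255). The plate is at (195,137) in the same view. I measure centring, face and plate from this picture.

```bash
python3 - <<'E'
from h import *
c=load('wrist5')
for nm,(x,y,w,h) in dict(st=(190,135,120,130),pl=(80,45,90,80)).items():
    s=min(790/w,595/h); print(nm,s); cv2.imwrite(f'pics/w5_{nm}.png',cv2.resize(c['image'][y:y+h,x:x+w],None,fx=s,fy=s,interpolation=cv2.INTER_CUBIC))
print(ringfit(c,(613,-156)))
E
```

```text
st 4.576923076923077
pl 7.4375
(array([ 612.77123562, -154.47689845,   54.8026165 ]), np.float64(1.6151069931362196), 64)
```

View pics/w5_st.png

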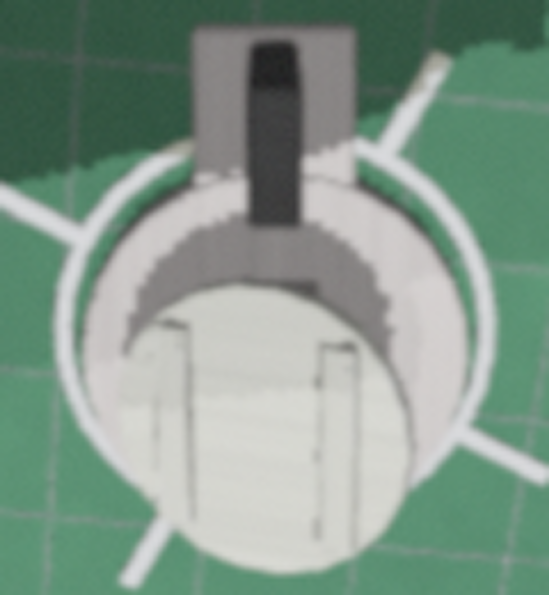

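View pics/w5_pl.png

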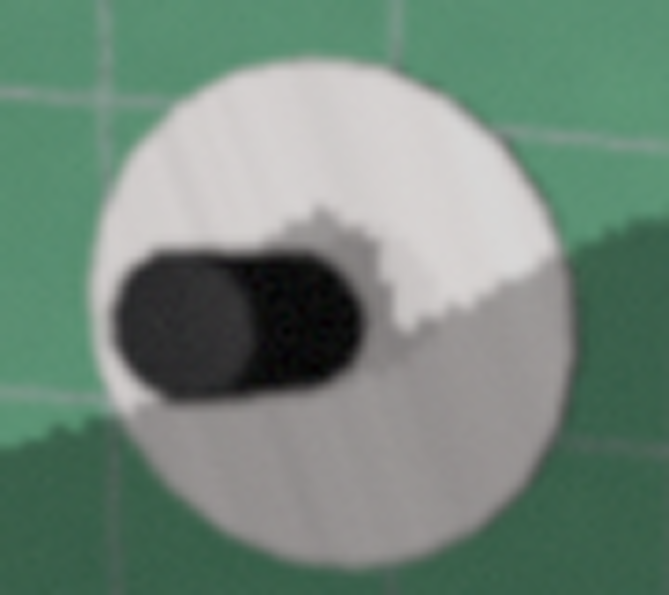

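```bash
python3 - <<'E'
from h import *
c=load('wrist5'); S=4.576923
f=lambda p: np.array(p,float)/S+[190,135]-.4
foot=f([[80,345],[84,310],[97,270],[130,228],[190,187],[345,183],[400,215],[440,258],[463,305],[468,345],[460,390]])
ro=f([[54,340],[62,280],[90,218],[130,175],[185,145],[370,137],[425,172],[470,235],[496,310],[493,370],[470,425],[420,480],[65,390],[100,445]])
ri=f([[75,340],[82,285],[105,232],[140,190],[190,160],[365,155],[420,190],[455,240],[477,310],[475,360],[455,415]])
F=circfit(onplane(c,foot,17),50);print('foot',F[:2], circfit(onplane(c,foot,17))[:2])
print('ring',circfit(onplane(c,ro,3),58.4)[:2],circfit(onplane(c,ri,3),54)[:2],circfit(onplane(c,ro,3))[:2])
t=onplane(c,f([[248,90],[301,90],[300,224],[249,226]]),73); print('fin',t.mean(0),t.round(1).tolist())
L=onplane(c,f([[193,27],[355,27],[356,185],[196,185]]),15); 
for a,b in ((0,3),(1,2)):
    e=(L[a]-L[b])[:2]; print('lug yaw',np.degrees(np.arctan2(-e[0],e[1])))
e=(L[1]-L[0])[:2]; print('lug end',np.degrees(np.arctan2(e[1],e[0])))
S2=7.4375; g=lambda p: np.array(p,float)/S2+[80,45]-.43
disc=g([[90,285],[105,200],[150,130],[230,75],[320,57],[420,77],[500,130],[555,220],[575,310],[558,400],[500,500],[430,552],[350,570],[260,548],[190,500],[130,420]])
print('plate',circfit(onplane(c,disc,8),36)[:2],circfit(onplane(c,disc,8))[:2],'handle top',onplane(c,g([[184,326]]),60))
# scene5/side plate handle
E
```

```text
foot (array([ 612.3164075 , -156.42894934]), np.float64(0.34241189711662307)) (array([ 612.30123341, -155.9955867 ,   49.6889617 ]), np.float64(0.2843614644633302))
ring (array([ 613.2658014 , -155.81669733]), np.float64(0.5958731501257749)) (array([ 613.4551725 , -156.09762687]), np.float64(0.6128211138395405)) (array([ 613.26521627, -155.82377984,   58.41382108]), np.float64(0.5960088608204978))
fin [605.4027997  -88.97815469  73.        ] [[598.5, -75.3, 73.0], [609.2, -74.2, 73.0], [612.2, -102.4, 73.0], [601.7, -104.0, 73.0]]
lug yaw 6.21730100268162
lug yaw 7.439169695408878
lug end 6.0595177752751965
plate (array([462.92704043, -28.71038931]), np.float64(0.5610076642333559)) (array([462.91909317, -28.70263226,  35.92098887]), np.float64(0.5527783122366372)) handle top [[463.43948618 -29.07883313  60.        ]]
```

```bash
python3 - <<'E'
from h import *
cen=np.array([612.4,-156.4])
def fit(nm,cen,yaw=6.2):
    c=load(nm); P=cloud(c); a=np.radians(yaw); ex=np.array([np.cos(a),np.sin(a)]);ey=np.array([-ex[1],ex[0]])
    d=P[...,:2]-(cen-5*ex); lx=d@ex; ly=d@ey
    m=(np.hypot(lx/1.0,ly)<31)&(P[...,2]>44)&(P[...,2]<95)&(c['range_z']>0)
    lx=lx[m];ly=ly[m];z=P[...,2][m]
    out=[]
    for sub in ('all','nobar'):
        k=np.ones(len(z),bool)
        if sub=='nobar': k=(abs(lx+0)<13)|(abs(lx)>26)
        for _ in range(5):
            A=np.c_[lx,ly,np.ones(len(lx))]; s=np.linalg.lstsq(A[k],z[k],rcond=None)[0]; r=z-A@s; k=k&(abs(r)<2.5*r[k].std())
        out.append((sub,k.sum(),r[k].std().round(2),'slope x deg',np.degrees(np.arctan(s[0])).round(2),'y',np.degrees(np.arctan(s[1])).round(2),'z at foot axis',(s[2]+5*s[0]).round(2)))
    print(nm,*out)
fit('wrist5',cen); fit('scene5',cen+[-.5,2]); 
fit('w1',np.array([618.5,140.5])); fit('scene0',np.array([617.,143.])); fit('side0',np.array([617.,140.]))
fit('scene4',cen+[-.5,2]); fit('scene3',cen+[-.5,5])
E
```

```text
wrist5 ('all', np.int64(2478), np.float64(1.89), 'slope x deg', np.float64(20.0), 'y', np.float64(-0.23), 'z at foot axis', np.float64(62.21)) ('nobar', np.int64(1455), np.float64(0.66), 'slope x deg', np.float64(19.85), 'y', np.float64(-0.08), 'z at foot axis', np.float64(61.13))
scene5 ('all', np.int64(361), np.float64(1.96), 'slope x deg', np.float64(19.72), 'y', np.float64(-0.07), 'z at foot axis', np.float64(63.05)) ('nobar', np.int64(212), np.float64(1.03), 'slope x deg', np.float64(20.08), 'y', np.float64(0.12), 'z at foot axis', np.float64(62.08))
w1 ('all', np.int64(2478), np.float64(1.89), 'slope x deg', np.float64(20.02), 'y', np.float64(-0.03), 'z at foot axis', np.float64(62.27)) ('nobar', np.int64(1433), np.float64(0.62), 'slope x deg', np.float64(20.02), 'y', np.float64(0.07), 'z at foot axis', np.float64(61.21))
scene0 ('all', np.int64(224), np.float64(2.25), 'slope x deg', np.float64(20.01), 'y', np.float64(-0.36), 'z at foot axis', np.float64(63.02)) ('nobar', np.int64(131), np.float64(1.06), 'slope x deg', np.float64(19.0), 'y', np.float64(0.05), 'z at foot axis', 
[... 157 characters left out ...]
6)) ('nobar', np.int64(277), np.float64(0.92), 'slope x deg', np.float64(18.98), 'y', np.float64(-0.2), 'z at foot axis', np.float64(61.3))
scene4 ('all', np.int64(363), np.float64(2.01), 'slope x deg', np.float64(19.68), 'y', np.float64(0.02), 'z at foot axis', np.float64(63.05)) ('nobar', np.int64(213), np.float64(1.05), 'slope x deg', np.float64(19.79), 'y', np.float64(-0.23), 'z at foot axis', np.float64(61.99))
scene3 ('all', np.int64(360), np.float64(2.01), 'slope x deg', np.float64(19.98), 'y', np.float64(-0.34), 'z at foot axis', np.float64(63.21)) ('nobar', np.int64(213), np.float64(1.11), 'slope x deg', np.float64(20.32), 'y', np.float64(-0.01), 'z at foot axis', np.float64(62.23))
```

```bash
cat >> h.py <<'E'
YAW=np.radians(6.2); TH=np.radians(20.0); FOOT=np.array([612.4,-156.4,3.])
EX=np.array([np.cos(YAW),np.sin(YAW),0]); EY=np.array([-np.sin(YAW),np.cos(YAW),0])
N=-np.sin(TH)*EX+np.cos(TH)*np.array([0,0,1]); FX=np.cos(TH)*EX+np.sin(TH)*np.array([0,0,1])
FACE=FOOT+[0,0,46]+16*N
E
python3 - <<'E'
from h import *
print(FACE,N)
def t(*a):
    q=inverse_kinematics(*a); return None if q is None else np.round(q,2)
G=38-18.7
for nm,x in (('+EY',EY),('-EY',-EY),('+EX',EX),('-EX',-EX)):
    print(nm)
    D=frame([0,0,-1],x); T=frame(-N,x)
    for p,R in (((463.2,-28.9,120),D),((463.2,-28.9,22.3),D),(FACE+N*(G+60),T),(FACE+N*G,T)): print(t(p,R))
E
```

```text
[ 606.95968552 -156.99100728   64.03508193] [-0.34001966 -0.03693796  0.93969262]
+EY
[ 0.81  0.76 -1.23  2.07  0.89  0.99  0.77]
[ 0.68  0.89 -1.04  2.12  1.1   0.84  0.62]
[ 1.04  0.77 -1.16  1.99  1.11  0.69  0.96]
[ 0.94  0.86 -1.05  1.97  1.24  0.64  0.86]
-EY
[ 0.37  0.49 -0.56  2.09  0.41  0.67 -1.93]
[ 0.23  0.66 -0.39  2.14  0.57  0.45 -2.07]
[ 0.61  0.53 -0.5   2.01  0.41  0.35 -1.62]
[ 0.51  0.63 -0.39  1.99  0.48  0.24 -1.68]
+EX
[ 0.62  0.59 -0.9   2.08  0.66  0.79 -0.59]
[ 0.46  0.73 -0.7   2.13  0.87  0.6  -0.77]
[ 0.85  0.62 -0.83  2.    0.81  0.48 -0.39]
[ 0.72  0.7  -0.68  1.98  0.94  0.38 -0.51]
-EX
[-0.76  0.71  1.01  2.14 -0.89  0.79 -2.21]
[-0.62  0.85  0.79  2.18 -1.14  0.62 -2.01]
[-0.19  0.57  0.58  2.05 -1.07  0.49 -1.83]
[-0.05  0.65  0.37  2.02 -1.14  0.36 -1.77]
```

```bash
python3 - <<'E'
from h import *
D=frame([0,0,-1],EY)
movep([463.2,-28.9,110],D); s=read_state(); print(s['time'],s['eef_pos'])
hit=movel([463.2,-28.9,22.3],max_speed=110,guard=8)
s=read_state(); print(hit,s['time'],s['eef_pos'],s['ft_force'])
c=snap('wrist','wrist6.png'); cv2.imwrite('pics/w6b.png',cv2.resize(c['image'],(800,600),interpolation=cv2.INTER_CUBIC))
E
```

```text
13.6083 [463.95216562 -29.08039006 110.25262487]
False 14.5583 [463.49189089 -28.82510819  22.75461976] [ 0.35292646 -0.25434367  0.4588483 ]
```

View pics/w6b.png

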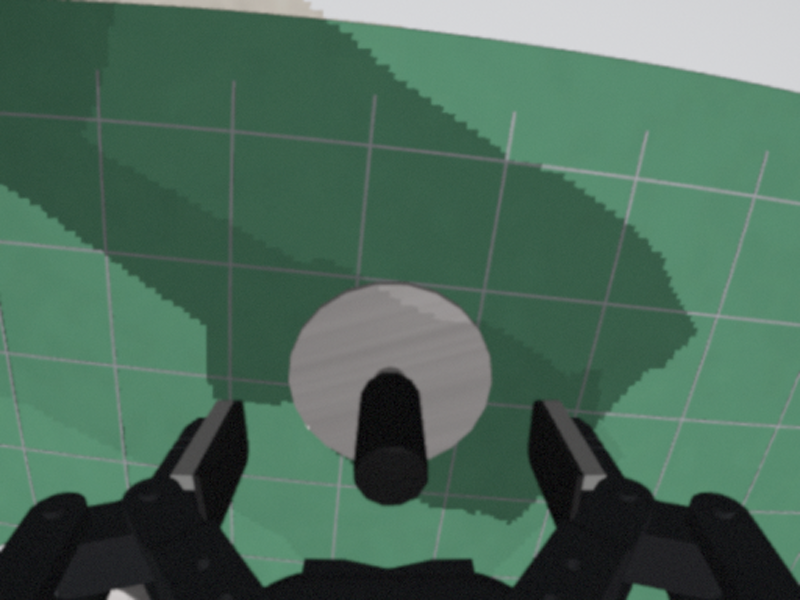

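```bash
python3 - <<'E'
from h import *
clamp(); s=read_state(); print(s['time'],s['eef_pos'],s['ft_force'],s['finger_gap'])
p=s['eef_pos']; movel([p[0],p[1],130],max_speed=130); 
s=read_state(); print(s['time'],s['eef_pos'],s['ft_force'],s['torque'],s['finger_gap'])
T=frame(-N,EY)
print(inverse_kinematics(FACE+N*(19.3+70),T).round(2))
movep(FACE+N*(19.3+70),T)
wait(.2)
s=read_state(); print(s['time'],s['eef_pos'],FACE+N*(19.3+70),s['ft_force'],s['torque'],s['finger_gap'], (s['tool_rot'].T@T).round(4).tolist())
for n in ['scene','side','wrist']: snap(n,n+'7.png')
ims=[]
for n in ('scene','side'):
    c=load(n+'7'); u,v=proj(c,[FACE+N*50])[0].astype(int); print(u,v); ims.append(cv2.resize(c['image'][v-60:v+60,u-60:u+60],(400,400),interpolation=cv2.INTER_CUBIC))
cv2.imwrite('pics/c7.png',np.hstack(ims))
c=load('wrist7'); cv2.imwrite('pics/w7b.png',cv2.resize(c['image'],(800,600),interpolation=cv2.INTER_CUBIC))
E
```

```text
15.225 [463.26500573 -28.95055557  22.53153116] [-1.47170521 -1.30918442  6.6947932 ] 18.48132526657592
16.2 [462.92704291 -29.04492493 129.36705315] [-0.5084256   0.12819782 -1.56810644] [-0.01143323  0.01217547 -0.06742743] 18.370697399071105
[ 1.08  0.79 -1.23  1.99  1.12  0.74  0.96]
17.1167 [ 576.6110596  -159.19444476  147.9080568 ] [ 576.59593031 -160.28956667  147.94963297] [ 0.12471006  0.06720711 -1.93540038] [-0.02848859  0.51096857  0.02202878] 18.775451859267356 [[1.0, -0.0015, -0.0008], [0.0015, 1.0, 0.0003], [0.0008, -0.0003, 1.0]]
263 210
246 144
```

View pics/c7.png

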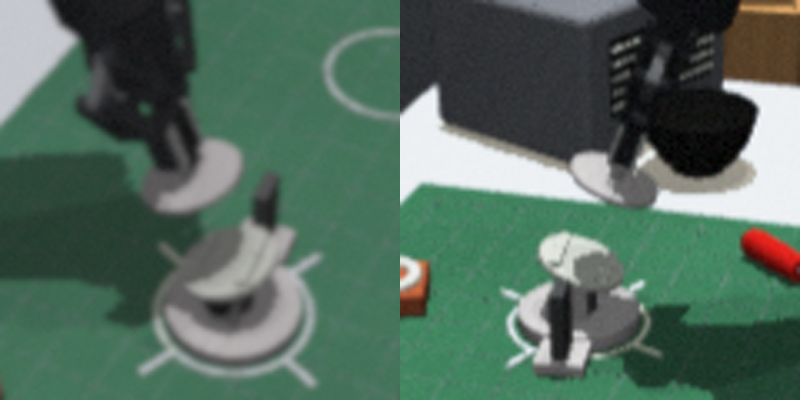

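View pics/w7b.png

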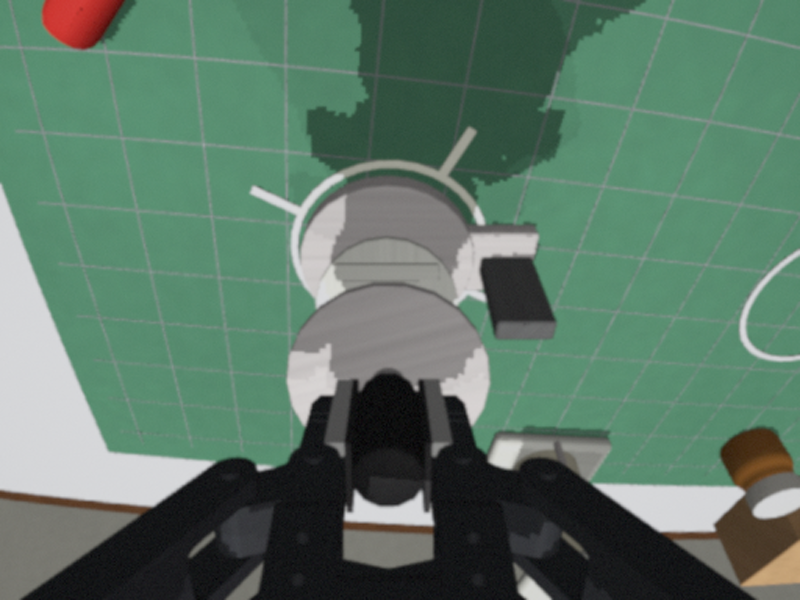

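```bash
python3 - <<'E'
from h import *
for nm in ('wrist7','wrist6'):
    c=load(nm); P=cloud(c)
    if nm=='wrist7': p=np.array([576.61,-159.19,147.91]);R=frame(-N,EY)
    else: p=np.array([463.49,-28.83,22.75]);R=frame([0,0,-1],EY)
    L=(P-p)@R   # tool frame
    m=(np.hypot(L[...,0],L[...,1])<34)&(abs(L[...,2]-14)<8)&(L[...,1]<-12)
    q=L[m]; k=np.ones(len(q),bool)
    for _ in range(5):
        A=np.c_[q[:,:2],np.ones(len(q))]; s=np.linalg.lstsq(A[k],q[k,2],rcond=None)[0]; r=q[:,2]-A@s; k=k&(abs(r)<2.5*r[k].std())
    print(nm,k.sum(),r[k].std(),'tilt about y',np.degrees(s[0]),'about x',np.degrees(s[1]),'z',s[2],'slope at -20:',s[2]-20*s[1])
    if nm=='wrist7':
        S=1.5625; e=np.array([[288,375],[292,345],[310,315],[340,293],[370,285],[400,284],[435,295],[468,322],[486,350],[489,380],[482,410],[295,405]])/S-.2
        o,d=ray(c,e); oo=(o-p)@R; dd=d@R; X=oo+dd*((14.3-oo[2])/dd[:,2])[:,None]; print('disc centre tool',circfit(X,36)[:2],circfit(X)[:2])
E
```

```text
wrist7 3338 0.5543985163475647 tilt about y -0.06748360953617044 about x -0.08130896841223773 z 14.610005316121054 slope at -20: 14.638387500324926
disc centre tool (array([-1.18138662, -1.08274074]), np.float64(0.6462052455409467)) (array([-1.04855609, -1.89244135, 35.28500628]), np.float64(0.37461000955382906))
wrist6 3304 0.5469767444791119 tilt about y -0.005739056611832399 about x -0.20997990452325035 z 15.064163545554287 slope at -20: 15.137460359493367
```

```bash
sed -i 's/FOOT=np.array(\[612.4,-156.4,3.\])/FOOT=np.array([613.2,-156.4,3.])/' h.py; python3 - <<'E'
from h import *
s=read_state(); print(s['eef_pos'])
tgt=FACE+N*(19.3+8)
movel(tgt,max_speed=80); wait(.2)
s=read_state(); e=s['eef_pos']-tgt; print(s['time'],s['eef_pos'],'err face xyz',e@FX,e@EY,e@N,s['ft_force'],s['torque'])
for n in ['scene','side','wrist']: snap(n,n+'8.png')
ims=[]
for n in ('scene','side'):
    c=load(n+'8'); u,v=proj(c,[FACE])[0].astype(int); print(u,v); ims.append(cv2.resize(c['image'][v-32:v+32,u-32:u+32],(400,400),interpolation=cv2.INTER_CUBIC))
cv2.imwrite('pics/c8.png',np.hstack(ims))
E
```

```text
[ 576.65354511 -159.66332846  147.96356724]
18.3917 [ 598.50236576 -158.23244738   90.05703917] err face xyz 0.12589041493769523 -0.23439429657257888 0.346168124271176 [ 0.28550197  0.75191381 -1.83603534] [-0.01588048  0.49478188 -0.00677169]
270 226
240 160
```

View pics/c8.png

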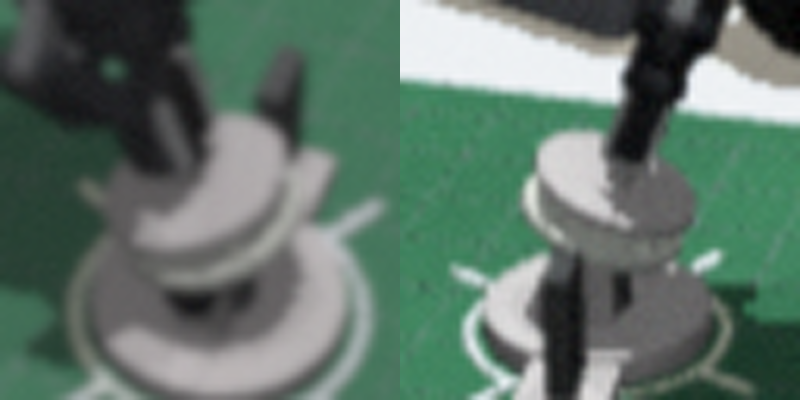

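```bash
python3 - <<'E'
from h import *
a=np.arange(0,2*np.pi,.02)
for n in ('scene','side'):
    c=load(n+'8'); u0,v0=proj(c,[FACE])[0].astype(int); i=cv2.resize(c['image'][v0-32:v0+32,u0-32:u0+32],(400,400),interpolation=cv2.INTER_CUBIC)
    e=np.array([598.50,-158.232,90.057])-19.5*N
    for nm,cc in (('plate',e+5*N),('plate_under',e),('top',FACE-4*N)):
        q=(proj(c,cc+36*(np.cos(a)[:,None]*FX+np.sin(a)[:,None]*EY))-[u0-32,v0-32]+.5)*6.25
        print(n,nm,'u',q[:,0].min().round(0),q[:,0].max().round(0),'v',q[:,1].min().round(0),q[:,1].max().round(0), 'mid',(q.min(0)+q.max(0))/2)
    b=cv2.resize(c['image'][v0-28:v0+12,u0-26:u0+26],None,fx=15,fy=15,interpolation=cv2.INTER_CUBIC); cv2.imwrite(f'pics/z8_{n}.png',b)
E
```

```text
scene plate u 104.0 288.0 v 115.0 250.0 mid [195.83709502 182.75273761]
scene plate_under u 108.0 292.0 v 125.0 260.0 mid [200.10404964 192.50170614]
scene top u 119.0 302.0 v 148.0 283.0 mid [210.29829273 215.5119179 ]
side plate u 134.0 297.0 v 130.0 229.0 mid [215.50071756 179.54666344]
side plate_under u 131.0 293.0 v 139.0 239.0 mid [211.77750459 189.20758564]
side top u 122.0 284.0 v 163.0 263.0 mid [202.97077193 212.84440562]
```

View pics/z8_scene.png

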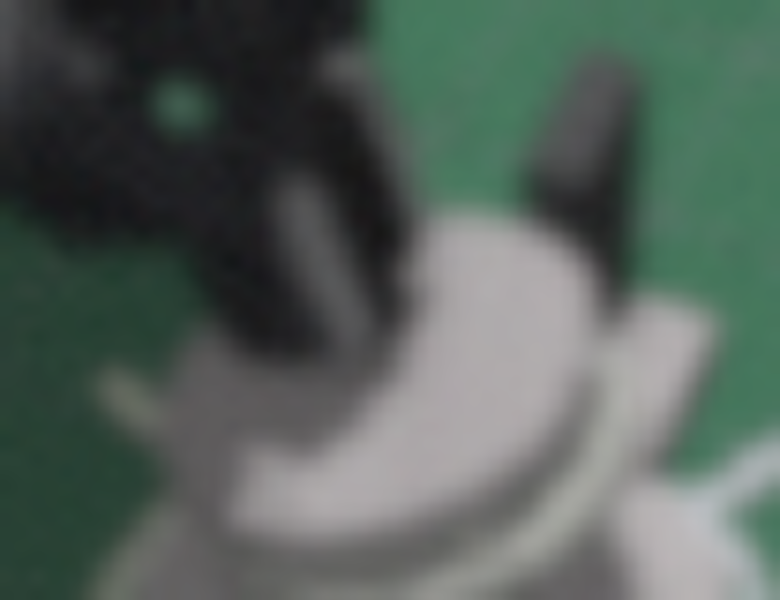

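View pics/z8_side.png

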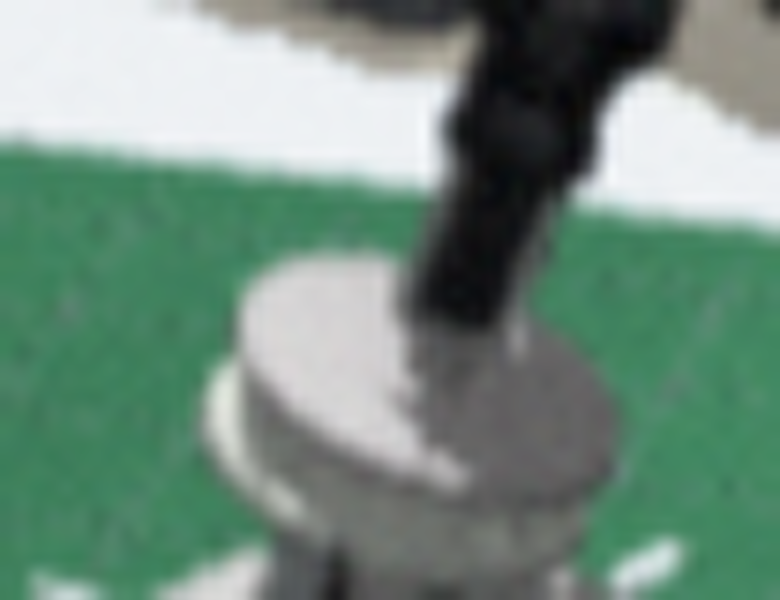

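```bash
cat >> h.py <<'E'
def fn(k=8):
    F=[];Tq=[];E=[]
    for _ in range(k):
        s=read_state();F.append(s['ft_force']);Tq.append(s['torque']);E.append(s['eef_pos']); wait(.02)
    return s['time'],np.mean(F,0),np.mean(Tq,0),np.mean(E,0)
E
python3 - <<'E'
from h import *
t,F0,T0,E0=fn(12); np.savez('base.npz',F0=F0,T0=T0); print(F0.round(2),T0.round(3))
for h in (2,1,0,-1):
    movel(FACE+N*(19.3+h),max_speed=15); wait(.1)
    t,F,T,E=fn(); d=F-F0; e=E-FACE-19.3*N
    print(h,round(t,2),'F face x,y,n',(d@FX).round(2),(d@EY).round(2),(d@N).round(2),'M y',((T-T0)@EY).round(3),'M x',((T-T0)@FX).round(3),'pos',(e@FX).round(2),(e@EY).round(2),(e@N).round(2))
    if d@N>3: break
E
```

```text
[-0.19  0.05 -1.46] [-0.04   0.483  0.012]
2 19.51 F face x,y,n 0.25 -0.23 -0.46 M y 0.013 M x -0.004 pos 0.03 -0.0 2.05
1 19.99 F face x,y,n 0.23 0.11 -0.21 M y 0.003 M x -0.011 pos 0.01 0.0 1.0
0 20.48 F face x,y,n 0.26 -0.37 -0.22 M y 0.002 M x -0.02 pos -0.0 0.01 -0.0
-1 20.96 F face x,y,n 0.2 -0.3 2.7 M y -0.002 M x -0.05 pos 0.05 -0.01 -0.96
```

```bash
python3 - <<'E'
from h import *
b=np.load('base.npz');F0,T0=b['F0'],b['T0']
movel(FACE+N*(19.3-1.45),max_speed=10); wait(.3)
t,F,T,E=fn(15); d=F-F0; e=E-FACE-19.3*N
print(round(t,2),'F',(d@FX).round(2),(d@EY).round(2),(d@N).round(2),'M y',((T-T0)@EY).round(3),'M x',((T-T0)@FX).round(3),'pos',(e@FX).round(2),(e@EY).round(2),(e@N).round(2),read_state()['finger_gap'])
for n in ['scene','side','wrist']:
    c=snap(n,n+'9.png')
    if n!='wrist':
        u0,v0=proj(c,[FACE])[0].astype(int); cv2.imwrite(f'pics/z9_{n}.png',cv2.resize(c['image'][v0-30:v0+30,u0-40:u0+40],None,fx=10,fy=10,interpolation=cv2.INTER_CUBIC))
        a=np.arange(0,2*np.pi,.02); pc=E-19.5*N
        for nm,cc in (('plate top',pc+5*N),('table top',FACE-4*N)):
            q=(proj(c,cc+36*(np.cos(a)[:,None]*FX+np.sin(a)[:,None]*EY))-[u0-40,v0-30]+.5)*10
            print(n,nm,q.min(0).round(0),q.max(0).round(0))
cv2.imwrite('pics/w9b.png',cv2.resize(c['image'],(800,600),interpolation=cv2.INTER_CUBIC))
E
```

```text
21.76 F 0.52 -0.46 4.01 M y -0.052 M x -0.075 pos 0.04 -0.01 -1.43 18.371052281598026
scene plate top [260. 194.] [553. 410.]
scene table top [270. 217.] [563. 433.]
side plate top [284. 218.] [543. 378.]
side table top [276. 241.] [534. 400.]
```

View pics/z9_scene.png

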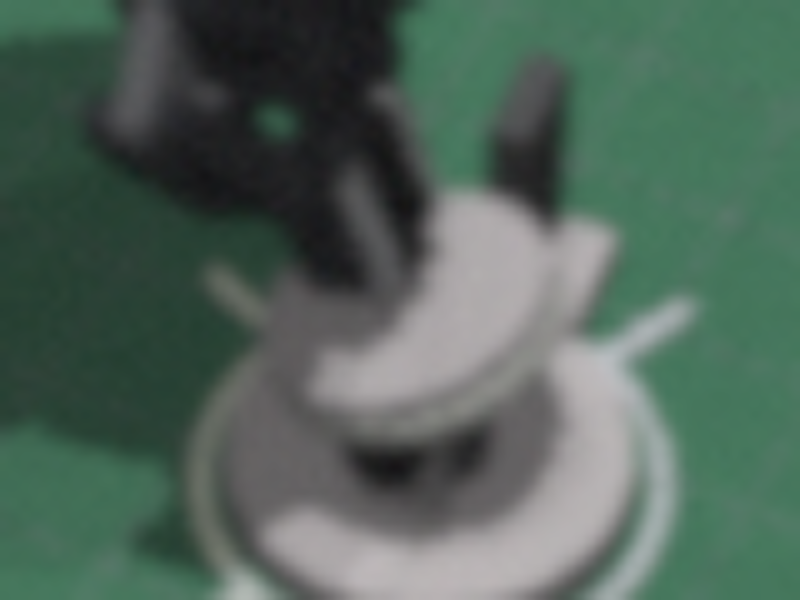

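View pics/z9_side.png

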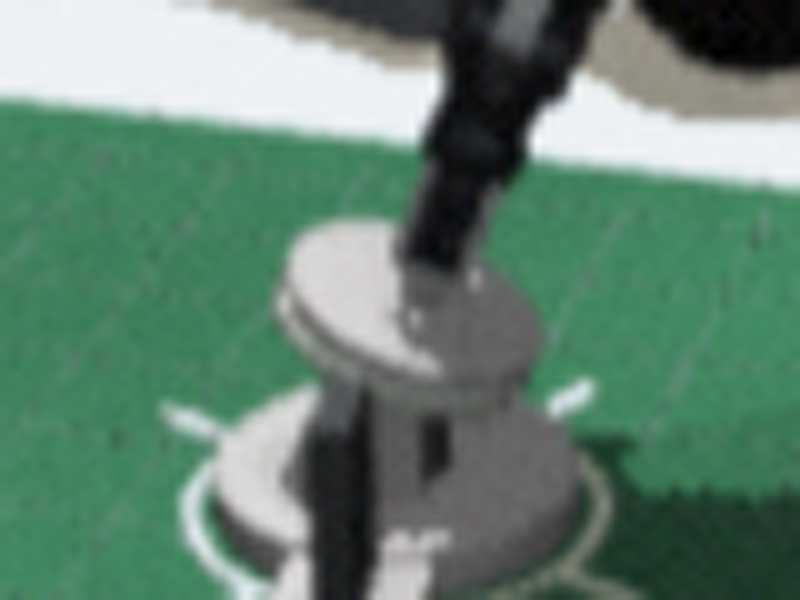

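View pics/w9b.png

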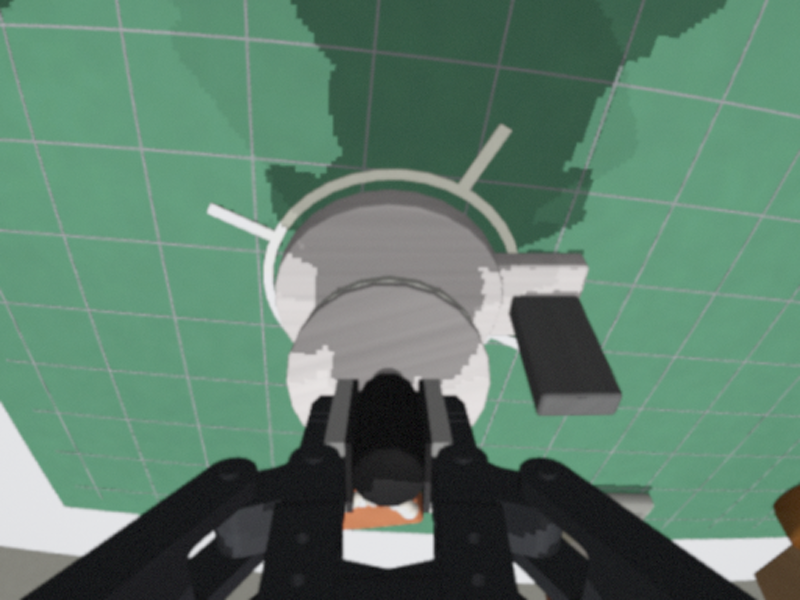

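```bash
python3 - <<'E'
from h import *
c=load('wrist9'); i=c['image'][100:230,160:340]; cv2.imwrite('pics/z9_w.png',cv2.resize(i,None,fx=4.4,fy=4.4,interpolation=cv2.INTER_CUBIC))
E
```

```text
(no output)
```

View pics/z9_w.png

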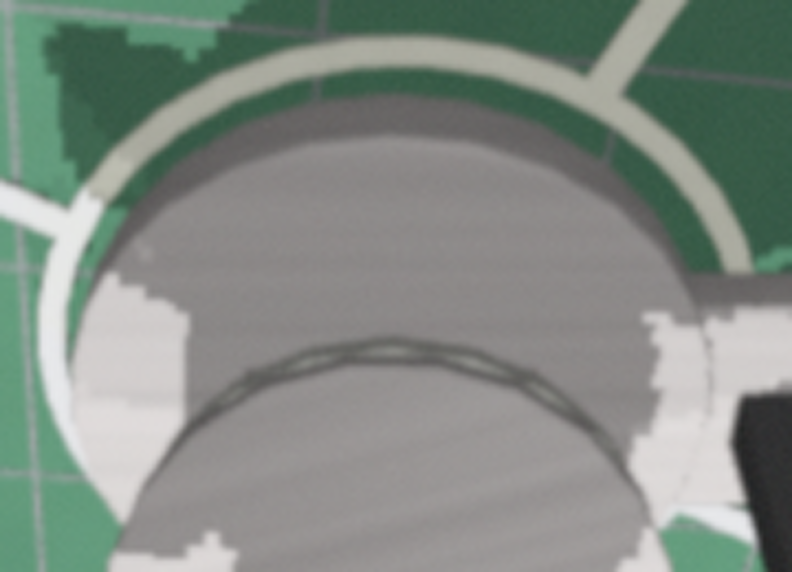

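```bash
python3 - <<'E'
from h import *
c=load('wrist9'); f=lambda p: np.array(p,float)/4.4+[160,100]-.39
ro=f([[40,330],[50,260],[80,200],[130,148],[190,100],[260,62],[330,42],[400,35],[480,42],[560,68],[640,112],[700,165],[740,230],[752,270]])
ri=f([[68,330],[78,265],[105,205],[160,152],[220,112],[290,82],[360,68],[420,66],[500,78],[580,105],[640,145],[690,200],[722,265]])
ft=f([[72,380],[82,320],[110,262],[170,200],[240,160],[310,140],[390,135],[470,143],[540,162],[610,205],[660,252],[700,315],[712,370]])
fb=f([[130,205],[170,170],[230,130],[300,105],[390,95],[470,103],[550,130],[610,165],[660,215],[685,260]])
for nm,p,z,R in (('ring o',ro,3,58.4),('ring i',ri,3,54),('foot top',ft,17,50),('foot bot',fb,3,50)):
    X=onplane(c,p,z); print(nm,circfit(X,R)[:2],circfit(X)[:2])
E
```

```text
ring o (array([ 613.57911609, -155.25859303]), np.float64(0.43018892715739876)) (array([ 613.03291924, -155.36284983,   57.96318907]), np.float64(0.40229783912657485))
ring i (array([ 613.24327278, -155.38688357]), np.float64(0.22870764629645565)) (array([ 613.07890572, -155.42576034,   53.86270142]), np.float64(0.2246999336719051))
foot top (array([ 612.75252237, -157.18078669]), np.float64(0.4531108881829752)) (array([ 611.56514728, -157.2723819 ,   49.04812769]), np.float64(0.25668738130464563))
foot bot (array([ 613.62598376, -156.80532394]), np.float64(0.2190144635694003)) (array([ 614.69268971, -156.81678244,   50.89297371]), np.float64(0.1283232206241317))
```

```bash
python3 - <<'E'
from h import *
b=np.load('base.npz'); wait(.3); t,F,T,E=fn(15); d=F-b['F0']; print(t,(d@N).round(2),(d@FX).round(2),(d@EY).round(2),((E-FACE)@N-19.3).round(2),read_state()['finger_gap'])
finish_job()
E
```

```text
22.4583 3.94 0.78 -0.76 -1.44 18.607846129320883
the job is handed in; nothing more can be done
```

The job is handed in at 22.5 s of the 61 s allowed, with the plate still gripped and pressed on the sloped face.

**What I did**
- I gripped the survey table by its fin and slid it along the mat in three straight strokes, pressing down lightly so it could not lift. I then let go and backed off upward.
- I picked up the steel plate by its black handle and tilted it to the face's measured 20.0° slope. I pressed it on in small steps along the face normal.

**What the last checks showed**
- **Push:** about 3.9 N along the normal and steady over the last second, with the bars compressed about 1.3 mm. Stiffness was about 3 N per mm, which means both bars are carrying the plate. Side forces were under 0.8 N.
- **Flushness and centring:** the plate was parallel to the gripper within about 0.1°, and the gripper was set to the measured slope. The side and scene views put the plate about 0.5 mm from the face centre; the wrist view allows roughly 1 mm.
- **Foot in the cross ring:** about 1 to 1.5 mm off centre.
- **Bystanders:** I saw no contact with anything else on the bench, but I did not measure the other items again at the end.

**What disagreed**
- The first views differed by about 3 mm on where the cross ring is.
- For the foot's centring, the wrist camera gave 0.4 to 1.6 mm too far towards −y, while the scene camera gave about 1.8 mm short the other way. I left the foot between the two.
- The wrist camera showed a sideways bias of about 1 mm against the gripper's own centre line. I corrected for this in x only.

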